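# Charge a sample cell with ore lumps from a flat hand shovel

### The job

Charge the clear sample cell with ore: lift its loose cover off and lay it flat on the bench, gather every ore lump onto the flat hand shovel, then tilt the shovel with its front edge pressed against the cell's rim and scrape all the lumps off into the cell (never feed the cell with the fingers; a lump that goes astray goes back on the shovel). Keep the edge pressed on the rim for a moment after the last lump is in, then set the empty shovel back flat on the balance pan and put the cover back on the cell, fully seated, without disturbing the beaker and jar.

Things in the scene. Friction and masses are not known exactly. Their poses are not given: they have to be found in the camera images.
- cell: open clear plastic box with a grey rim, fixed to the bench, outside 150 x 150 mm (x, y) and 80 mm high, walls and floor 6 mm thick. Origin: centre of its underside; z up. It may be turned up to 0.3 rad
- cover: loose square grey cover of the cell, plate 158 x 158 x 6 mm, 0.18 kg. Origin: centre of the plate's underside, which lies on the rim (80 mm above the bench) when seated; x and y along its sides. Below the plate a solid block 126 x 126 x 8 mm enters the cell's mouth with 6 mm play all round, so on a bench the plate's underside is 8 mm up. The knob is on top
- cover_knob (a point): centre of the cover's round black knob, 25 mm above the cover's origin: upright cylinder 26 mm across, 18 mm high, on a 16 mm neck 10 mm high
- balance: white bench balance, fixed, housing 210 x 190 x 36 mm, with a steel pan on top. Origin: on the bench under the pan's centre
- pan (a point): centre of the top face of the balance pan, 150 x 150 mm, 46 mm above the bench
- shovel: loose flat hand shovel, 0.22 kg, on the balance pan at the start, front edge towards the cell, handle to the robot's left, within 0.3 rad. Origin: centre of the blade's underside; x to the front edge, y across, z up. Aluminium blade 110 x 110 x 3 mm, open in front; side flanges 10 mm high stop 18 mm short of the front edge; back wall 22 mm high
- shovel_grip (a point): point on the handle's centre line, 110 mm behind the shovel's origin and 36 mm above the blade's underside. The handle is a straight wooden bar 18 mm wide and 24 mm high, from 75 to 180 mm behind the shovel's origin, level with the blade
- shovel_edge (a point): middle of the blade's front edge, on its underside, 55 mm ahead of the shovel's origin. Ore begins to slide on the blade at a tilt of about 27 to 35 degrees
- mat: white sorting board flat on the bench, fixed, 170 x 240 x 3 mm; the lumps start on it. Origin: centre of its underside
- lump0: dark ore lump, roughly a box 26 x 22 x 22 mm (x, y, z), about 35 g. Origin: its centre. May be absent
- lump1: dark ore lump, roughly a box 26 x 22 x 22 mm (x, y, z), about 35 g. Origin: its centre. May be absent
- lump2: dark ore lump, roughly a box 26 x 22 x 22 mm (x, y, z), about 35 g. Origin: its centre. May be absent
- lump3: dark ore lump, roughly a box 26 x 22 x 22 mm (x, y, z), about 35 g. Origin: its centre. May be absent
- lump4: dark ore lump, roughly a box 26 x 22 x 22 mm (x, y, z), about 35 g. Origin: its centre. May be absent
- lump5: dark ore lump, roughly a box 26 x 22 x 22 mm (x, y, z), about 35 g. Origin: its centre. May be absent
- beaker: glass beaker standing on the bench, 70 mm across, 90 mm high, to be left alone. Origin: centre of its underside
- jar: white jar standing on the bench, 60 mm across, 100 mm high, to be left alone. Origin: centre of its underside
Things that resemble listed ones, but are neither listed nor needed, are in the scene too. Leave any green or pink look-alike of the lump5 alone.

How it is judged:
On the way, in this order (a step that is already met when the one before it is completed fails the run):
1. the cover is off the cell and lies flat on the bench, let go (height (world z) of cover below 0.03 m and angle between cover's own z axis and vertical below 0.1 rad and contact force between the fingers and cover below 0.1 N and horizontal distance between cover and cell above 0.12 m), for 0.2 s.
2. every lump is in the cell while the shovel, tilted at least 25 degrees and front edge over the cell, is pressed against the cell's rim (1 N or more) (x of lump0 in the frame of cell between -0.07 and 0.07 m and y of lump0 in the frame of cell between -0.07 and 0.07 m and z of lump0 in the frame of cell between 0 and 0.075 m and x of lump1 in the frame of cell between -0.07 and 0.07 m and y of lump1 in the frame of cell between -0.07 and 0.07 m and z of lump1 in the frame of cell between 0 and 0.075 m and x of lump2 in the frame of cell between -0.07 and 0.07 m and y of lump2 in the frame of cell between -0.07 and 0.07 m and z of lump2 in the frame of cell between 0 and 0.075 m and x of lump3 in the frame of cell between -0.07 and 0.07 m and y of lump3 in the frame of cell between -0.07 and 0.07 m and z of lump3 in the frame of cell between 0 and 0.075 m and x of lump4 in the frame of cell between -0.07 and 0.07 m and y of lump4 in the frame of cell between -0.07 and 0.07 m and z of lump4 in the frame of cell between 0 and 0.075 m and x of lump5 in the frame of cell between -0.07 and 0.07 m and y of lump5 in the frame of cell between -0.07 and 0.07 m and z of lump5 in the frame of cell between 0 and 0.075 m and contact force between shovel and cell above 1 N and angle between shovel's own z axis and vertical above 0.436 rad and x of shovel_edge in the frame of cell between -0.075 and 0.075 m and y of shovel_edge in the frame of cell between -0.075 and 0.075 m), for 0.2 s.
At the end, for the whole second after the job is handed in: every lump lies inside the cell; the cover is seated on the rim (centred within 12 mm, its plate on the rim within 3 mm, level); the shovel lies flat on the balance pan within 50 mm of its centre; all at rest and let go (x of lump0 in the frame of cell between -0.07 and 0.07 m and y of lump0 in the frame of cell between -0.07 and 0.07 m and z of lump0 in the frame of cell between 0 and 0.075 m and x of lump1 in the frame of cell between -0.07 and 0.07 m and y of lump1 in the frame of cell between -0.07 and 0.07 m and z of lump1 in the frame of cell between 0 and 0.075 m and x of lump2 in the frame of cell between -0.07 and 0.07 m and y of lump2 in the frame of cell between -0.07 and 0.07 m and z of lump2 in the frame of cell between 0 and 0.075 m and x of lump3 in the frame of cell between -0.07 and 0.07 m and y of lump3 in the frame of cell between -0.07 and 0.07 m and z of lump3 in the frame of cell between 0 and 0.075 m and x of lump4 in the frame of cell between -0.07 and 0.07 m and y of lump4 in the frame of cell between -0.07 and 0.07 m and z of lump4 in the frame of cell between 0 and 0.075 m and x of lump5 in the frame of cell between -0.07 and 0.07 m and y of lump5 in the frame of cell between -0.07 and 0.07 m and z of lump5 in the frame of cell between 0 and 0.075 m and horizontal distance between cover and cell below 0.012 m and height (world z) of cover between 0.078 and 0.083 m and angle between cover's own z axis and vertical below 0.03 rad and horizontal distance between shovel and pan below 0.05 m and height (world z) of shovel between 0.043 and 0.052 m and angle between shovel's own z axis and vertical below 0.06 rad and linear speed of each of shovel, cover below 0.02 m/s); the robot touches nothing.
It fails at once if the fingers hold a lump in the cell's mouth or within 40 mm above it ((contact force between the fingers and lump0 above 0.3 N and x of lump0 in the frame of cell between -0.075 and 0.075 m and y of lump0 in the frame of cell between -0.075 and 0.075 m and height (world z) of lump0 below 0.12 m) or (contact force between the fingers and lump1 above 0.3 N and x of lump1 in the frame of cell between -0.075 and 0.075 m and y of lump1 in the frame of cell between -0.075 and 0.075 m and height (world z) of lump1 below 0.12 m) or (contact force between the fingers and lump2 above 0.3 N and x of lump2 in the frame of cell between -0.075 and 0.075 m and y of lump2 in the frame of cell between -0.075 and 0.075 m and height (world z) of lump2 below 0.12 m) or (contact force between the fingers and lump3 above 0.3 N and x of lump3 in the frame of cell between -0.075 and 0.075 m and y of lump3 in the frame of cell between -0.075 and 0.075 m and height (world z) of lump3 below 0.12 m) or (contact force between the fingers and lump4 above 0.3 N and x of lump4 in the frame of cell between -0.075 and 0.075 m and y of lump4 in the frame of cell between -0.075 and 0.075 m and height (world z) of lump4 below 0.12 m) or (contact force between the fingers and lump5 above 0.3 N and x of lump5 in the frame of cell between -0.075 and 0.075 m and y of lump5 in the frame of cell between -0.075 and 0.075 m and height (world z) of lump5 below 0.12 m)).
It fails at once if a lump goes in through the cell's mouth while the shovel's front edge is over 130 mm from the cell's centre (dropped in by hand) (horizontal distance between shovel_edge and cell above 0.13 m and ((x of lump0 in the frame of cell between -0.075 and 0.075 m and y of lump0 in the frame of cell between -0.075 and 0.075 m and height (world z) of lump0 between 0.072 and 0.105 m) or (x of lump1 in the frame of cell between -0.075 and 0.075 m and y of lump1 in the frame of cell between -0.075 and 0.075 m and height (world z) of lump1 between 0.072 and 0.105 m) or (x of lump2 in the frame of cell between -0.075 and 0.075 m and y of lump2 in the frame of cell between -0.075 and 0.075 m and height (world z) of lump2 between 0.072 and 0.105 m) or (x of lump3 in the frame of cell between -0.075 and 0.075 m and y of lump3 in the frame of cell between -0.075 and 0.075 m and height (world z) of lump3 between 0.072 and 0.105 m) or (x of lump4 in the frame of cell between -0.075 and 0.075 m and y of lump4 in the frame of cell between -0.075 and 0.075 m and height (world z) of lump4 between 0.072 and 0.105 m) or (x of lump5 in the frame of cell between -0.075 and 0.075 m and y of lump5 in the frame of cell between -0.075 and 0.075 m and height (world z) of lump5 between 0.072 and 0.105 m))).
It fails at once if the beaker or jar is moved more than 30 mm or tipped (distance of any of beaker, jar from where it was at the start of the episode above 0.03 m or angle between any of beaker, jar's own z axis and vertical above 0.3 rad).
Of lump0, lump1, lump2, lump3, lump4, lump5 only 3 to 5 are there at a start; the rules pass over those that are not, and their reading is None.
At some moment in a run one of lump0, lump1, lump2, lump3, lump4, lump5 may be knocked a few centimetres aside while the robot is not near it.
It also fails if it takes over 210 s, if anything falls off the work surface, if the arm or the gripper's body presses on something with over 40 N, if the wrist force passes 120 N, or if a joint passes its speed limit or range.

### The arm

A 7-joint arm with a two-finger parallel gripper is mounted at the origin on the work surface. World frame = base frame: x ahead of the robot, y to its left, z up, the work surface at z = 0. Lengths are in m, angles in rad, forces in N, time in s.
With the tool pointing down it reaches from about 0.35 to 0.9 m from the base axis. Payload 19.9 kg.
Tool frame: the origin (TCP) lies midway between the tips of the shut fingers; the grasp point (between the pads) lies env.grip_point_offset behind it (env.grip_point_offset is the distance from the TCP to the grasp point, in m); z points along the fingers, y is the direction in which the jaws open and shut (so a half turn about z gives the same grasp; the last joint's range is limited). The gripper opens to 94 mm and grips with 3 to 60 N. Pads are 16 mm wide; open, the fingers measure 119 mm over their backs; the gripper's body (75 mm by 177 mm) begins 78 mm behind the grasp point.
Start: joints at [-1.258, 0.417, -0.01, 1.614, 0.005, 1.111, -0.053], TCP at [0.217, 0.586, 0.205] pointing down, gripper open.
Joint ranges: [-2.81, 2.81], [-0.39, 2.02], [-1.27, 1.25], [0.06, 2.57], [-1.19, 4.33], [0.19, 2], [-2.82, 2.82]. Speed limits (rad/s): [1.89, 1.89, 2.39, 2.39, 3.01, 3.01, 3.01].

### API

Orientations are given as a unit quaternion [w, x, y, z].
In Python, from station import env gives the robot as it stands. The module is installed in compiled form; this text tells all that it offers. Calls block until the motion is done:
- env.move_ptp(position, orientation): joint-space move of the TCP to a pose.
- env.move_l(position, attitude=None, v=0.15, max_force=None): straight line of the TCP; attitude=None keeps the orientation; v is the mean speed in m/s. With max_force (N) it stops when the force on the tool has changed by that much, and returns True; else False.
- env.movej(angles): joint-space move.
- env.release() and env.gripper_close(): open the fingers fully, or close them until they stop; the grip force is fixed at half the most.
- env.pause(seconds).
- env.ik(position, orientation): joint angles nearest the present ones, or None.
- env.get_state(): the state.
- env.get_image(name): name is "scene" or "top"; returns the picture (480x640x3 uint8, red, green, blue); there is no depth.
- env.camera_params(name): a dict with "vertical_fov" (degrees; the focal length in pixels is half the picture's height over the tangent of half this angle, whatever the lens; pixels are square), "cx", "cy" (the principal point, pixels), "camera_from_world" (4x4, takes a point from world to camera coordinates). Camera axes: x right, y down, z forward; pixel columns grow to the right and rows downward; lengths in m; the calibration is good to about 2 mm. A picture is of the moment at which its call begins. camera_params takes no time and is no camera call.
A pose or a line that the arm cannot do raises env.PlanningError and nothing moves.
- env.job_done(): hands the job in, once; it reports no verdict.
Trained networks look in the newest picture that a camera, given by its name, has taken for a name from the list of things; names that differ only in an ending like _2 or _b are one class to them, and where a whole thing is asked for, a point or a joint stands for the part that bears it (a point fixed in the world has none). Each returns a list of dicts, best first, with "confidence" (0 to 1); they miss things now and then, are a little off and sometimes report something else, mostly with a low value. They report only what shows in the picture. A call takes as long as a camera call. They do not tell look-alikes from the thing itself.
- env.silhouettes(camera, thing): "region" (480x640 bool, what is visible of it) and "box" ([left, top, right, bottom] in pixels, round what is visible of it).
- env.pinpoint(camera, thing): "xy" ([column, row] in pixels: a listed point, or the origin of a listed thing).
The state is a dict: "clock": time; "q": joint angles; "joint_velocities": joint speeds; "tau": joint torques, N m; "tool_pos": TCP position; "orientation": TCP orientation; "force": force on the tool from outside, world axes, zero at the start; "torque": the same for the moment, N m; "width": finger opening in m.
Only numpy, scipy, OpenCV 4.12 (cv2) and the standard library are available. Lean on these libraries where they do the work, as an engineer would, in place of code of your own. Each camera call takes 0.05 s, during which the arm holds its last target.

## Working session

There is one attempt and no reset: what is moved stays moved. The work goes in short steps, each a Python script; the robot and the scene stay as the last script left them, time stands still between calls to the robot, and variables do not carry over. Pictures are saved under pics/ and viewed, and the job is handed in when it is done.

```bash
mkdir -p pics; ls
python3 - <<'E'
from station import env
import cv2,numpy as np
for n in("scene","top"):
    im=env.get_image(n); cv2.imwrite(f"pics/a_{n}.png",im[:,:,::-1])
    print(n,env.camera_params(n))
print(env.get_state(),env.grip_point_offset)
E
```

```text
pics
scene {'vertical_fov': 45.323042005946675, 'cx': 322.45003228905944, 'cy': 240.62929221099694, 'camera_from_world': array([[ 0.73737771,  0.67539149,  0.01097457, -0.4184144 ],
       [ 0.4247867 , -0.45101813, -0.78494516, -0.14560902],
       [-0.52519555,  0.58346292, -0.61946804,  1.49587427],
       [ 0.        ,  0.        ,  0.        ,  1.        ]])}
top {'vertical_fov': 55.727630626995385, 'cx': 323.1966468173872, 'cy': 235.97826875861136, 'camera_from_world': array([[ 0.02464283, -0.99967812, -0.00603296,  0.02008089],
       [-0.98069395, -0.02300293, -0.19419124,  0.54525529],
       [ 0.19398996,  0.01070191, -0.98094514,  1.11067479],
       [ 0.        ,  0.        ,  0.        ,  1.        ]])}
{'clock': 0.1, 'q': array([-1.25852619,  0.41793273, -0.01031257,  1.6141078 ,  0.00469208,
        1.11071345, -0.05302406]), 'joint_velocities': array([ 0.00021164, -0.0023396 ,  0.00051671, -0.00135774,  0.00012578,
       -0.00022172, -0.00056213]), 'tau': array([ 2.07980534e-03, -8.52578974e+01,  6.40835334e-01, -4.26694751e+01,
       -4.89040394e-02,  1.63569715e-02,  4.88925832e-05]), 'tool_pos': array([0.21640645, 0.58597032, 0.20487889]), 'orientation': array([-6.21736870e-05,  1.75969425e-01,  9.84395468e-01, -5.65271833e-04]), 'force': array([ 0.78959346, -0.62989022,  0.18437063]), 'torque': array([0.00498231, 0.04474274, 0.02763427]), 'width': 0.09443721633399596} 0.0188
```

View pics/a_scene.png

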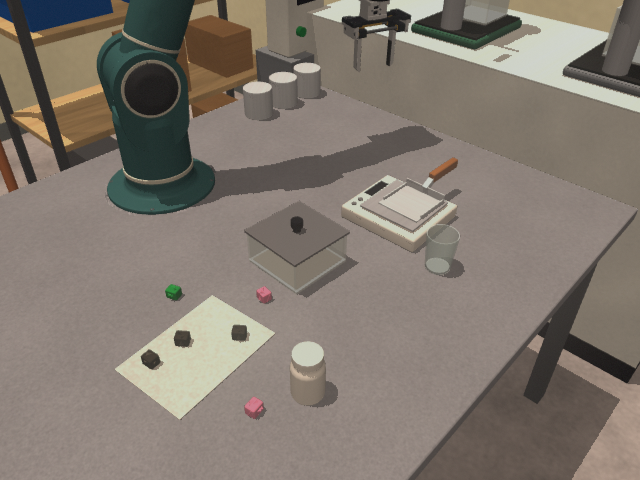

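View pics/a_top.png

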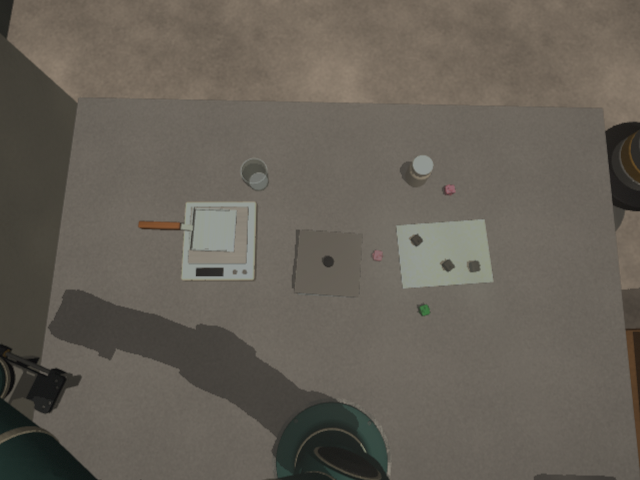

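Lump candidates in the top view:
- Dark on the mat: (417,240), (448,266), (474,266). These are the wanted ones.
- Green look-alike: (424,310).
- Pink look-alikes: (378,256) and (449,190).

The cover is on the cell at (328,262). The shovel is on the balance at (213,231). Next I'll measure and check crops.

```bash
cat > h.py <<'E'
from station import env
import cv2,numpy as np
from scipy.spatial.transform import Rotation as R
CP={n:env.camera_params(n) for n in("scene","top")}
def K(n):
    c=CP[n]; f=240/np.tan(np.radians(c["vertical_fov"]/2)); return f,c["cx"],c["cy"],c["camera_from_world"]
def ray(n,uv):
    f,cx,cy,T=K(n); d=T[:3,:3].T@np.array([(uv[0]-cx)/f,(uv[1]-cy)/f,1]); o=-T[:3,:3].T@T[:3,3]; return o,d
def onz(n,uv,z):
    o,d=ray(n,uv); return o+d*(z-o[2])/d[2]
def proj(n,p):
    f,cx,cy,T=K(n); q=T[:3,:3]@np.asarray(p)+T[:3,3]; return np.array([f*q[0]/q[2]+cx,f*q[1]/q[2]+cy])
def tri(a,b):
    A=[];B=[]
    for n,uv in(("scene",a),("top",b)):
        o,d=ray(n,uv); d=d/np.linalg.norm(d); P=np.eye(3)-np.outer(d,d); A.append(P);B.append(P@o)
    return np.linalg.lstsq(np.vstack(A),np.hstack(B),rcond=None)[0]
def down(yaw):  # tool z down, tool y at world angle yaw (mod pi)
    y=np.array([np.cos(yaw),np.sin(yaw),0]); z=np.array([0,0,-1.]); x=np.cross(y,z)
    return quat(np.column_stack([x,y,z]))
def quat(M):
    q=R.from_matrix(M).as_quat(); return np.array([q[3],q[0],q[1],q[2]])
def shot(n,name,crop=None,s=1):
    im=env.get_image(n)[:,:,::-1]
    if crop: l,t,r,b=crop; im=im[t:b,l:r]
    cv2.imwrite(f"pics/{name}.png",cv2.resize(im,None,fx=s,fy=s,interpolation=cv2.INTER_CUBIC)); 
def st():
    s=env.get_state(); print("t %.1f"%s["clock"],"pos",np.round(s["tool_pos"],4),"F",np.round(s["force"],1),"w %.4f"%s["width"]); return s
E
python3 - <<'E'
from h import *
np.set_printoptions(precision=3,suppress=True)
shot("top","b_lump",(360,170,520,330),4)
shot("top","b_cell",(280,210,400,310),6)
shot("top","b_bal",(120,150,280,300),5)
env.get_image("scene")
H=dict(cell=0,cover=.08,cover_knob=.105,balance=0,pan=.046,shovel=.046,shovel_grip=.082,shovel_edge=.046,mat=0,lump0=.014,beaker=0,jar=0)
for k,z in H.items():
    for n in("top","scene"):
        r=env.pinpoint(n,k)
        print(k,n,[(np.round(x["confidence"],2),np.round(x["xy"],1),onz(n,x["xy"],z)[:2]) for x in r[:8]])
print(env.get_state()["clock"])
E
```

```text
cell top [(np.float64(0.22), array([218.7, 238.7]), array([0.541, 0.314]))]
cell scene [(np.float64(0.68), array([298.3, 264.4]), array([0.482, 0.016]))]
cover top [(np.float64(0.91), array([329. , 262.4]), array([0.473, 0.017]))]
cover scene [(np.float64(0.67), array([294.8, 233.2]), array([0.472, 0.017]))]
cover_knob top [(np.float64(0.84), array([329.3, 262.8]), array([0.469, 0.016]))]
cover_knob scene [(np.float64(0.63), array([294.9, 224.3]), array([0.474, 0.016]))]
balance top [(np.float64(0.7), array([221.8, 238.7]), array([0.541, 0.306])), (np.float64(0.63), array([215.4, 233.3]), array([0.556, 0.324]))]
balance scene [(np.float64(0.66), array([401.1, 217.9]), array([0.542, 0.31 ]))]
pan top []
pan scene [(np.float64(0.65), array([406.7, 202.8]), array([0.55 , 0.314]))]
shovel top [(np.float64(0.66), array([216.2, 231.3]), array([0.552, 0.311]))]
shovel scene [(np.float64(0.81), array([412.8, 202.4]), array([0.56 , 0.325]))]
shovel_grip top [(np.float64(0.92), array([166.3, 227.2]), array([0.552, 0.428]))]
shovel_grip scene [(np.float64(0.81), array([434. , 172.8]), array([0.
[... 929 characters left out ...]
253.3, 406.9]), array([ 0.691, -0.304])), (np.float64(0.81), array([179.6, 340.5]), array([ 0.484, -0.299])), (np.float64(0.73), array([263.4, 294.7]), array([ 0.507, -0.111])), (np.float64(0.67), array([238.3, 330.3]), array([ 0.544, -0.209])), (np.float64(0.66), array([149.5, 360.6]), array([ 0.484, -0.364])), (np.float64(0.62), array([173.5, 293.5]), array([ 0.373, -0.232]))]
beaker top []
beaker scene [(np.float64(0.65), array([434.3, 266.2]), array([0.702, 0.214]))]
jar top [(np.float64(0.58), array([417. , 180.9]), array([ 0.715, -0.22 ])), (np.float64(0.3), array([236.2, 229.1]), array([0.569, 0.269]))]
jar scene [(np.float64(0.62), array([309.1, 392.4]), array([ 0.731, -0.213]))]
1.5
```

```bash
python3 -c "
import cv2,numpy as np
a=cv2.resize(cv2.imread('pics/b_lump.png'),(600,600));cv2.imwrite('pics/b_lump_v.png',a)
print(cv2.imread('pics/b_cell.png').shape,cv2.imread('pics/b_bal.png').shape)
a=cv2.imread('pics/b_bal.png');cv2.imwrite('pics/b_bal_v.png',cv2.resize(a,(640,600)))"
```

```text
(600, 720, 3) (750, 800, 3)
```

View pics/b_lump_v.png

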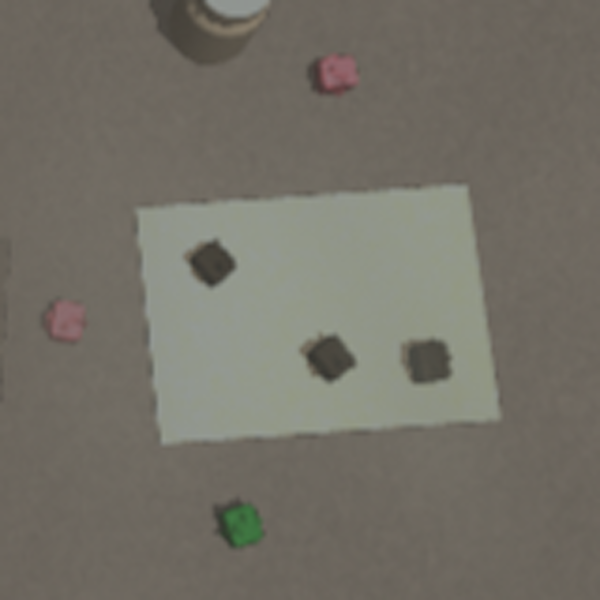

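View pics/b_cell.png

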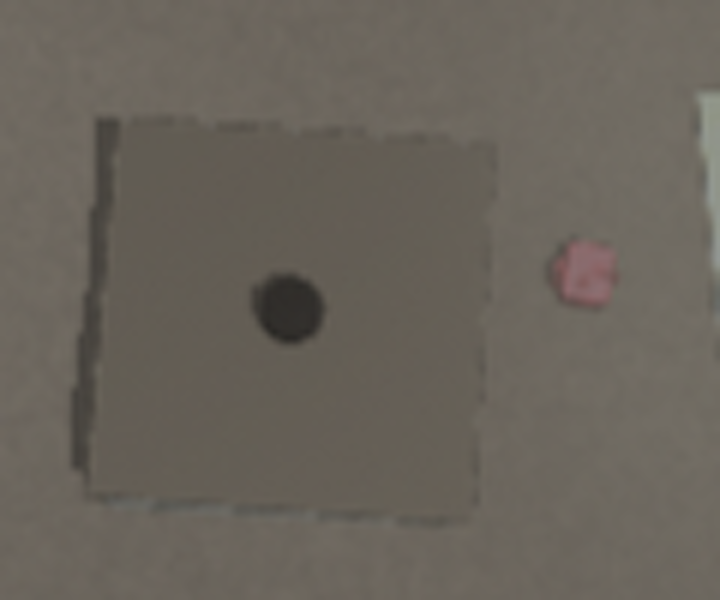

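View pics/b_bal_v.png

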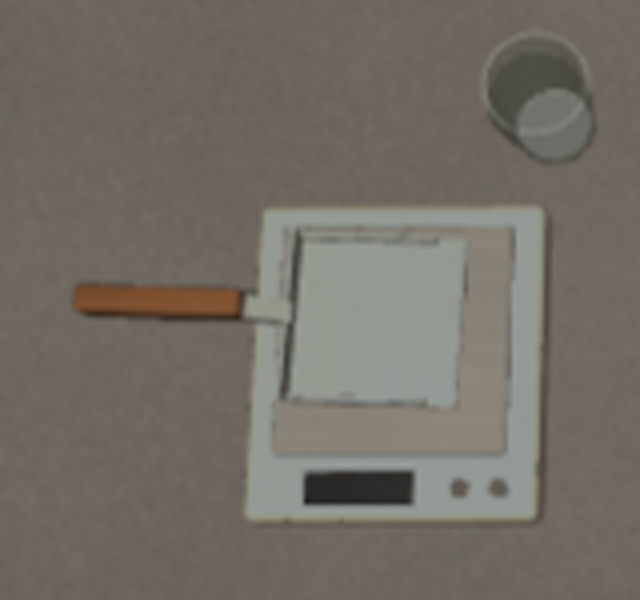

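```bash
cat >> h.py <<'E'
def rect(n,mask,z):
    c=max(cv2.findContours(mask.astype(np.uint8),cv2.RETR_EXTERNAL,cv2.CHAIN_APPROX_NONE)[0],key=cv2.contourArea)[:,0,:]
    w=np.array([onz(n,p,z)[:2] for p in c]); r=cv2.minAreaRect((w*1000).astype(np.float32)); return r
def lumps(n="top",z=.025,box=(330,150,560,340)):
    im=env.get_image(n).astype(int); l,t,r,b=box
    m=np.zeros(im.shape[:2],np.uint8); m[t:b,l:r]=((im.max(2)<75)&(im.max(2)-im.min(2)<30))[t:b,l:r]
    k,lab,s,c=cv2.connectedComponentsWithStats(m)
    out=[]
    for i in range(1,k):
        if 15<s[i,4]<400:
            rr=rect(n,lab==i,z); out.append((c[i].round(1),s[i,4],np.round(rr[0],1),np.round(rr[1],1),round(rr[2],1)))
    return out
E
python3 - <<'E'
from h import *
for o in lumps(): print(o)
for o in lumps("scene",.014,(80,270,350,450)): print(o)
for k,z in (("cover",.086),("shovel",.049),("balance",.036),("cell",.08)):
    for x in env.silhouettes("top",k)[:2]: print(k,x["confidence"],x["box"],rect("top",x["region"],z))
E
```

```text
(array([407.2, 175.6]), np.int32(59), array([ 724.2, -188.1]), array([41.6, 14.9]), 10.3)
(array([416.1, 239.8]), np.int32(78), array([ 545.8, -210.2]), array([23.4, 23.1]), 38.0)
(array([331.2, 261.4]), np.int32(31), array([483.2,  10.3]), array([23.6,  7.8]), 1.2)
(array([447. , 265.4]), np.int32(68), array([ 480.2, -290.1]), array([23.9, 21.8]), 36.1)
(array([419.5, 309. ]), np.int32(24), array([ 366.9, -215.8]), array([13.5, 28.3]), 78.7)
(array([178.5, 293.9]), np.int32(36), array([ 381.5, -225.5]), array([ 9.8, 28.4]), 53.4)
(array([238.9, 335.7]), np.int32(88), array([ 552.7, -214.4]), array([26. , 24.9]), 49.5)
(array([179.3, 333. ]), np.int32(17), array([ 469. , -287.8]), array([13.,  5.]), 43.1)
(array([182.4, 340.6]), np.int32(131), array([ 486.7, -294.8]), array([28.6, 30.8]), 65.9)
(array([150.5, 360. ]), np.int32(196), array([ 482.4, -361.3]), array([37. , 26.4]), 5.0)
cover 0.83 [294.2, 226.3, 365.6, 300.6] ((472.2048034667969, 18.641876220703125), (157.82614135742188, 159.8096160888672), 87.25975036621094)
shovel 0.65 [140.3, 206.2, 232.4, 256.4] ((557.765869140625, 387.7516174316406), (253.40444946289062, 116.45836639404297), 89.70175170898438)
shovel 0.65 [441.8, 261.3, 452.9, 270.3] ((478.5118408203125, -284.7017517089844), (26.332931518554688, 25.875978469848633), 44.6655387878418)
balance 0.97 [179.8, 199.5, 256.8, 283.7] ((531.5339965820312, 301.947998046875), (209.3075714111328, 192.0807342529297), 1.315562129020691)
balance 0.44 [138.1, 207.9, 237.8, 253.8] ((561.4829711914062, 391.65045166015625), (256.26947021484375, 113.65567779541016), 89.13924407958984)
```

Run:
```python
from h import *
q=down(0)
kx,ky=.472,.0175
for p in ((kx,ky,.2),(kx,ky,.091),(.70,0,.2),(.70,0,.02)):
    print(p,env.ik(p,q))
env.move_ptp((kx,ky,.2),q)
st()
print(env.move_l((kx,ky,.091),v=.1,max_force=8)); st()
env.gripper_close(); st()
env.move_l((kx,ky,.22),v=.12); st()
shot("scene","c1",(200,100,440,320),2.5)
```

```text
(0.472, 0.0175, 0.2) [-0.67298232  0.1681537   0.63495152  2.00357946 -0.11784223  1.00533668
  0.01854965]
(0.472, 0.0175, 0.091) [-0.59636377  0.34896146  0.58122744  2.10060619 -0.27456635  0.76482171
  0.15720454]
(0.7, 0, 0.2) [-0.49824986  0.65671354  0.72373675  1.42669114 -0.44418728  1.22493846
  0.27236043]
(0.7, 0, 0.02) [-0.43221603  0.83583472  0.60051756  1.54263315 -0.54753684  0.93609327
  0.34522158]
t 4.0 pos [0.4721 0.0184 0.1999] F [ 0.4 -0.1 -0.4] w 0.0940
False
t 5.3 pos [0.4723 0.0175 0.0915] F [-0.2 -0.5  0.9] w 0.0941
t 6.3 pos [0.4721 0.0175 0.091 ] F [ 0.2 -0.6  0. ] w 0.0253
t 7.5 pos [0.4716 0.0174 0.2194] F [ 0.3  0.5 -1. ] w 0.0253
```

View pics/c1.png

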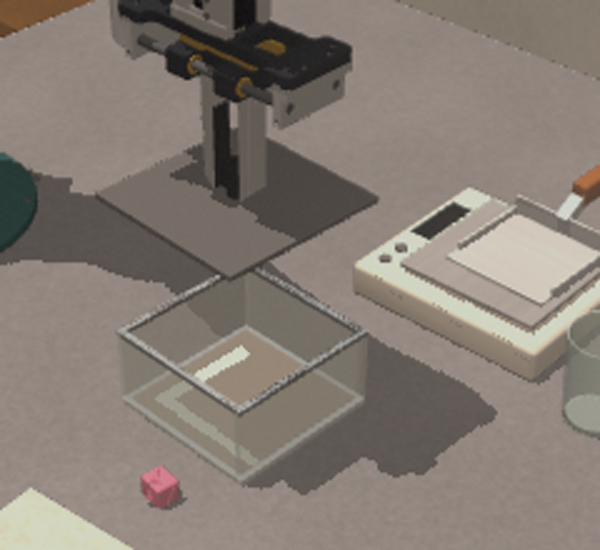

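The cover is held level, and the open cell sits around (240,370) in the crop.

Run:
```python
from h import *
env.move_l((.70,0,.22),v=.2); st()
env.move_l((.70,0,.035),v=.15)
print(env.move_l((.70,0,.015),v=.03,max_force=4)); st()
env.release(); st()
env.move_l((.70,0,.25),v=.25); env.move_l((.48,-.2,.25),v=.25)
# move clear for looks
shot("top","d_top"); env.get_image("scene")
env.get_image("top")
r=env.pinpoint("top","cover_knob");print(r[:2] and onz("top",r[0]["xy"],.033))
for o in lumps(): print(o)
st()
```

```text
t 8.9 pos [6.995e-01 1.000e-04 2.200e-01] F [ 0.4 -0.9 -1.8] w 0.0254
True
t 10.8 pos [6.997e-01 1.000e-04 1.820e-02] F [-0.  -0.3  0.6] w 0.0252
t 11.9 pos [6.994e-01 1.000e-04 1.840e-02] F [ 0.4 -0.5  0.5] w 0.0942
[0.68735296 0.00104699 0.033     ]
(array([335.9, 182.1]), np.int32(87), array([698.3,   2.5]), array([26.1, 27.9]), 36.1)
(array([416.1, 239.9]), np.int32(76), array([ 545.3, -209.9]), array([22.2, 22.9]), 44.7)
t 14.6 pos [ 0.4803 -0.1996  0.2498] F [-0.9 -0.1 -0.6] w 0.0940
```

View pics/d_top.png

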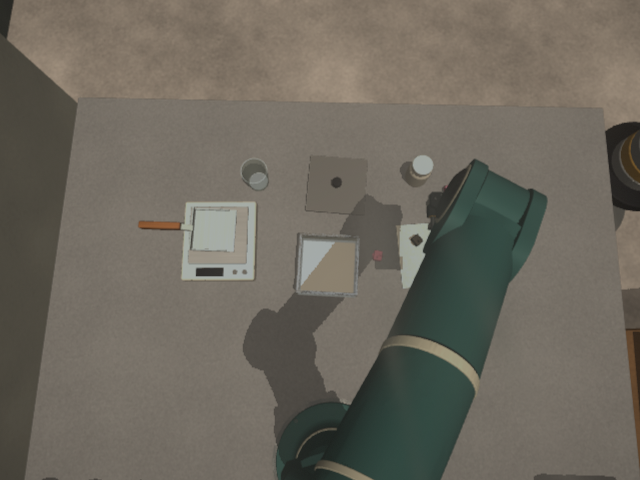

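Cover lies flat at (336,183), let go. The arm hides two lumps, and A still shows at (417,240). Now the shovel, pan and cell outlines.

Run:
```python
from h import *
np.set_printoptions(precision=4,suppress=True)
c=lambda u,v:(120+u/4,150+v/4)
for nm,u,v,z in (("fr1",466,240,.049),("fr2",459,408,.049),("bk1",298,235,.049),("bk2",287,400,.049),("pTR",514,228,.046),("pBR",507,455,.046),("pBL",273,452,.046),("hTip",75,298,.094),("hFront",240,302,.094)):
    print(nm,onz("top",c(u,v),z)[:2])
im=cv2.imread("pics/d_top.png")
cv2.imwrite("pics/d_cell.png",cv2.resize(im[220:310,280:380],None,fx=6,fy=6,interpolation=cv2.INTER_CUBIC))
im=cv2.imread("pics/a_scene.png")
cv2.imwrite("pics/d_bal.png",cv2.resize(im[140:260,330:470],None,fx=5,fy=5,interpolation=cv2.INTER_CUBIC))
```

```text
fr1 [0.6092 0.2609]
fr2 [0.4984 0.2586]
bk1 [0.6101 0.3709]
bk2 [0.501  0.3692]
pTR [0.6188 0.2306]
pBR [0.4693 0.2266]
pBL [0.4676 0.3764]
hTip [0.555 0.493]
hFront [0.5548 0.3898]
```

View pics/d_cell.png

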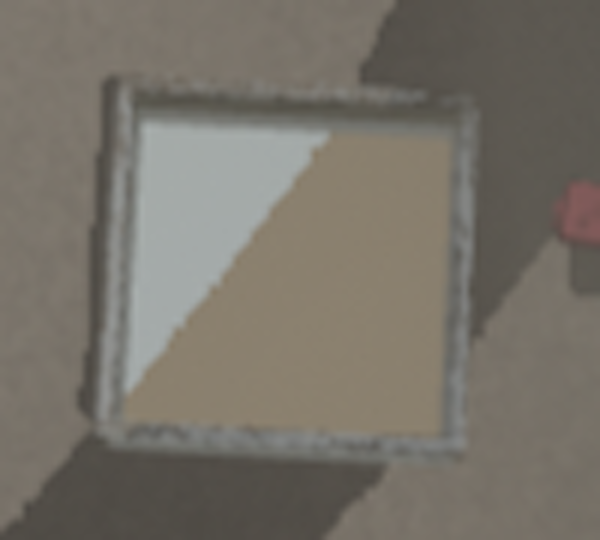

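View pics/d_bal.png

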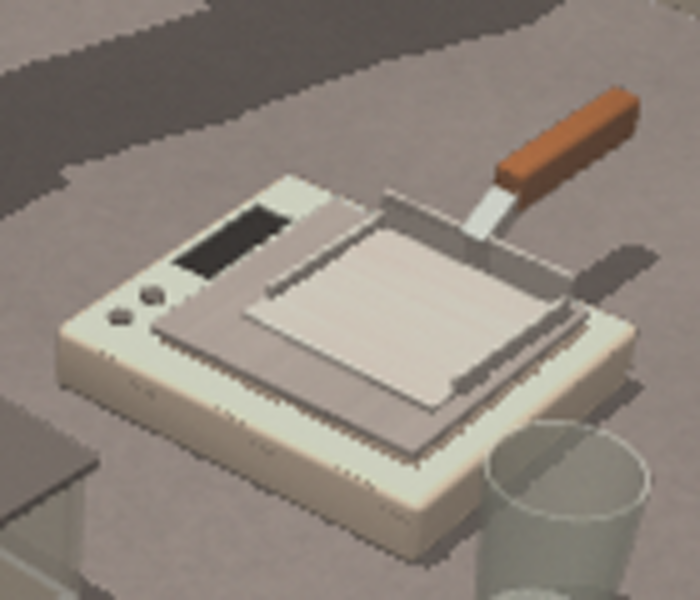

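```bash
cat >> h.py <<'E'
SH=np.array([.5547,.315]); SY=np.radians(-90.8)
def bl(x,y): 
    c,s=np.cos(SY),np.sin(SY); return SH+np.array([c*x-s*y,s*x+c*y])
def pick(x,y,yaw,zt=.008):
    q=down(yaw)
    env.move_l((x,y,.16),q,v=.25); env.move_l((x,y,zt+.03),v=.15)
    print("touch",env.move_l((x,y,zt),v=.06,max_force=8)); env.gripper_close(); s=st()
    env.move_l((x,y,.22),v=.25); print("w after lift %.4f"%env.get_state()["width"])
def place(bx,by,zt=.0565):
    p=bl(bx,by); s=env.get_state(); 
    # choose jaw yaw along shovel x, either sign; nearest last joint
    best=None
    for yw in (SY,SY+np.pi):
        j=env.ik((p[0],p[1],.2),down(yw))
        if j is not None:
            d=np.abs(np.array(j)-s["q"]).max()
            if best is None or d<best[0]: best=(d,yw)
    print("place",p,best); q=down(best[1])
    env.move_l((p[0],p[1],.22),q,v=.22)
    env.move_l((p[0],p[1],zt+.02),v=.15)
    print("touch",env.move_l((p[0],p[1],zt),v=.04,max_force=5)); st(); env.release(); env.move_l((p[0],p[1],.2),v=.25); st()
E
python3 - <<'E'
from h import *
for u,v in((297.5,233.3),(359.7,236.3),(357,296.7),(295.8,293.3)): print(onz("top",(u,v),.08)[:2])
pick(.5455,-.208,np.radians(42))
place(20,0) if 0 else place(.02,-.033)
shot("top","e_top",(120,140,560,340),1.8)
for o in lumps(): print(o)
E
```

```text
[0.54471213 0.09751956]
[ 0.54069849 -0.05847748]
[ 0.39036596 -0.05325399]
[0.39499213 0.09634102]
touch False
t 18.2 pos [ 0.5455 -0.208   0.008 ] F [-0.4  0.6 -0.5] w 0.0258
w after lift 0.0257
place [0.52142397 0.2954627 ] (np.float64(0.7367011216878522), np.float64(1.556833692778942))
touch False
t 23.4 pos [0.5214 0.2954 0.0564] F [-0.1 -0.   0.1] w 0.0259
t 25.2 pos [0.5211 0.2953 0.1995] F [ 0.   0.3 -0.4] w 0.0941
(array([335.9, 182.1]), np.int32(87), array([698.3,   2.5]), array([26.1, 27.9]), 36.1)
(array([444.7, 266.8]), np.int32(17), array([ 475.8, -283.8]), array([21.5,  3.8]), 44.6)
```

View pics/e_top.png

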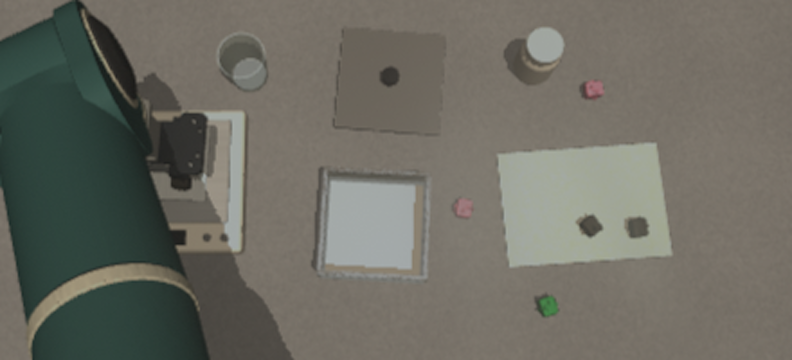

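A is on the shovel. B at full-frame (448,266) and C at (474,266) are unmoved.

Run:
```python
from h import *
print(onz("top",(448,265.8),.016),onz("top",(474.2,266.4),.016))
pick(.4815,-.293,np.radians(36))
place(.02,0)
pick(.4835,-.362,np.radians(4))
place(.02,.033)
env.move_l((.45,.0,.35),v=.3)
shot("top","f_top",(120,140,560,340),1.8)
shot("scene","f_sc",(300,120,480,280),4)
```

```text
[ 0.4803417 -0.294049   0.016    ] [ 0.48039287 -0.36222049  0.016     ]
touch False
t 30.5 pos [ 0.4815 -0.293   0.008 ] F [-0.2 -0.3  0. ] w 0.0259
w after lift 0.0257
place [0.55442076 0.29500195] (np.float64(0.8683437065396377), np.float64(1.556833692778942))
touch False
t 36.1 pos [0.5545 0.295  0.0565] F [ 0.7  0.5 -0.5] w 0.0255
t 38.0 pos [0.5541 0.2949 0.1996] F [ 0.2 -0.  -0.8] w 0.0942
touch False
t 43.8 pos [ 0.4834 -0.362   0.008 ] F [-0.1 -0.2 -0.4] w 0.0003
w after lift 0.0004
place [0.58741754 0.2945412 ] (np.float64(0.9189435805505596), np.float64(1.556833692778942))
touch False
t 49.7 pos [0.5874 0.2945 0.0565] F [ 1.   0.1 -0.5] w 0.0001
t 51.9 pos [0.5871 0.2944 0.1996] F [ 0.5 -0.   0.2] w 0.0939
```

View pics/f_top.png

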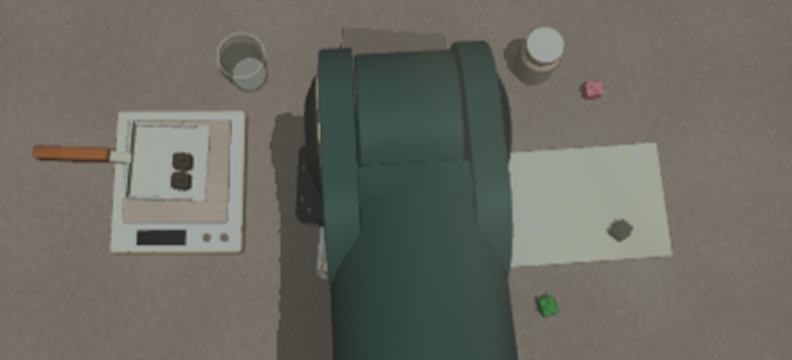

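View pics/f_sc.png

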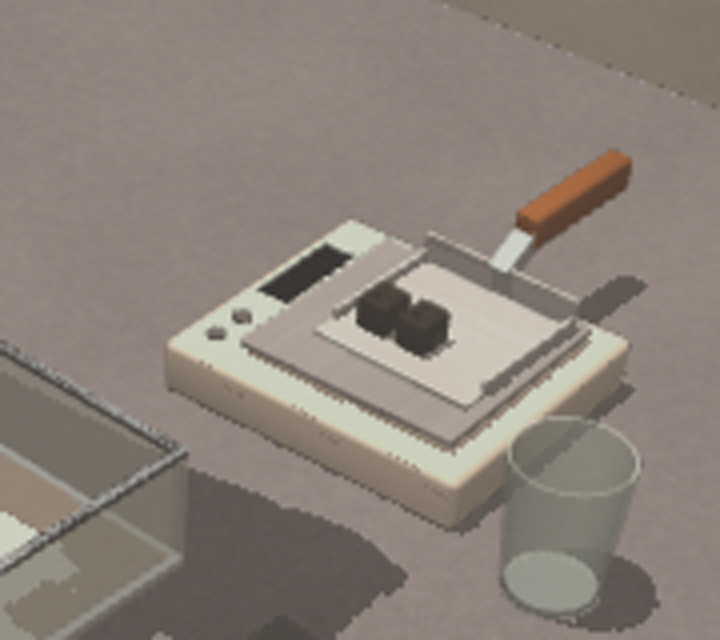

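C got knocked: it is now at full-frame (465,268). A and B sit side by side on the shovel. I'll re-measure C.

Run:
```python
from h import *
env.move_l((.50,.12,.30),v=.3)
shot("top","g_top",(430,240,500,300),8)
for o in lumps(): print(o)
for o in lumps("scene",.014,(80,270,350,450)): print(o)
for n in("top","scene"):
    for x in env.pinpoint(n,"lump0"): print(n,x["confidence"],x["xy"],onz(n,x["xy"],.014))
```

```text
(array([336. , 182.1]), np.int32(88), array([698.3,   2.5]), array([26.1, 27.9]), 36.1)
(array([178.6, 294. ]), np.int32(37), array([ 381.5, -225.5]), array([ 9.8, 28.4]), 53.4)
(array([161.2, 351.7]), np.int32(140), array([ 478.7, -335.8]), array([24.8, 38.5]), 54.4)
top 0.61 [375.4, 253.5] [ 0.5086659  -0.10485966  0.014     ]
top 0.59 [425.2, 311.8] [ 0.36038084 -0.23281754  0.014     ]
top 0.52 [466.3, 267.2] [ 0.47807008 -0.34219423  0.014     ]
top 0.43 [446.9, 190.0] [ 0.68691314 -0.29752011  0.014     ]
scene 0.84 [251.4, 405.8] [ 0.68709241 -0.30448552  0.014     ]
scene 0.77 [172.7, 295.6] [ 0.37692272 -0.23633436  0.014     ]
scene 0.75 [260.9, 293.9] [ 0.50198652 -0.11236122  0.014     ]
scene 0.68 [161.3, 350.1] [ 0.47892253 -0.33529936  0.014     ]
scene 0.51 [404.7, 203.1] [0.52201488 0.34956587 0.014     ]
scene 0.48 [392.1, 193.1] [0.47245779 0.36384673 0.014     ]
```

View pics/g_top.png

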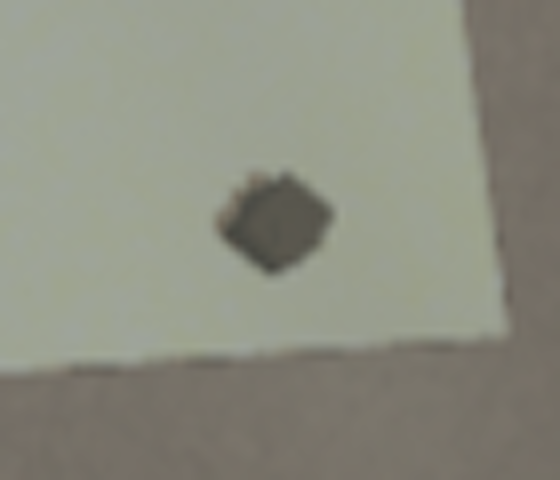

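Run:
```python
from h import *
print(onz("top",(464.6,267.9),.016))
pick(.4775,-.337,np.radians(45))
place(.02,.033)
env.move_l((.50,.0,.32),v=.3)
shot("top","h_top",(120,180,280,300),5)
shot("scene","h_sc",(300,120,480,280),4)
```

```text
[ 0.4758571 -0.3370901  0.016    ]
touch False
t 59.0 pos [ 0.4775 -0.337   0.008 ] F [-0.2 -0.3 -0.5] w 0.0219
w after lift 0.0219
place [0.58741754 0.2945412 ] (np.float64(0.8973666398644202), np.float64(1.556833692778942))
touch False
t 64.8 pos [0.5874 0.2946 0.0565] F [ 0.1  0.2 -0.3] w 0.0214
t 66.7 pos [0.5871 0.2945 0.1996] F [ 0.4 -0.1 -0.8] w 0.0937
```

View pics/h_top.png

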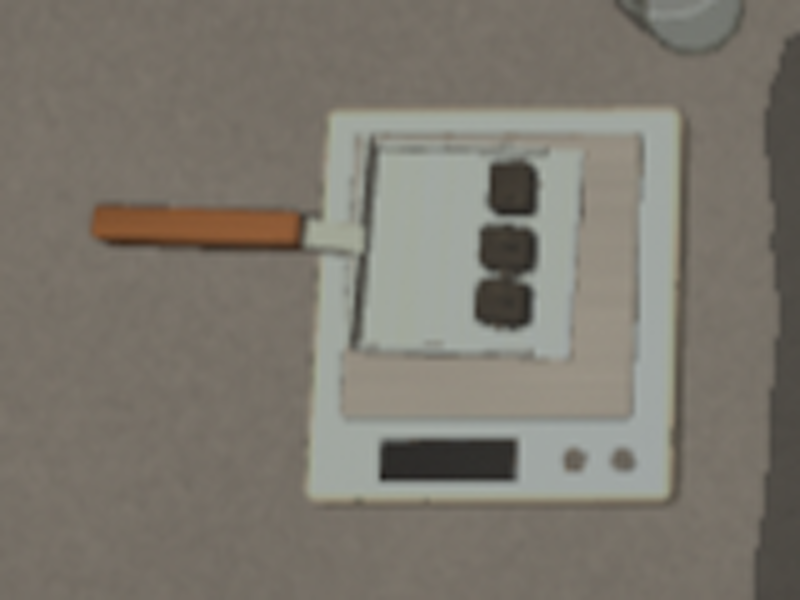

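View pics/h_sc.png

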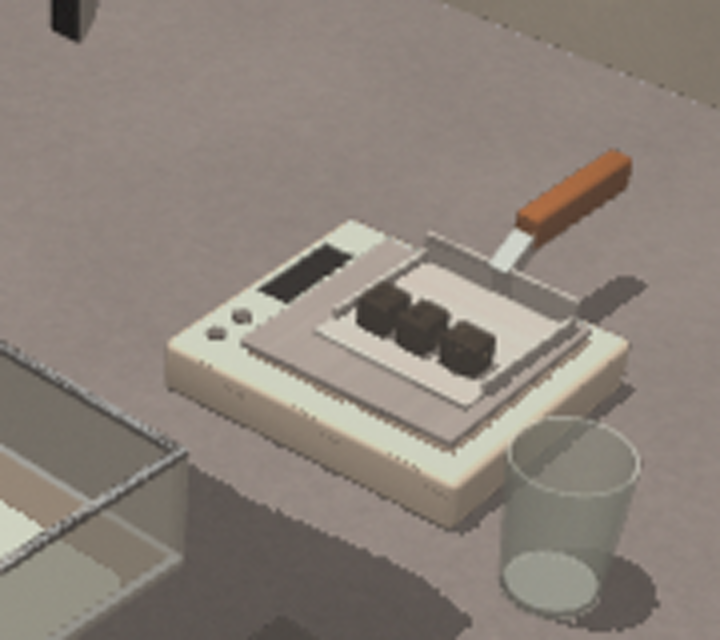

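All three lumps are on the blade at (512,188), (507,250) and (503,303). Next, a feasibility check for the pour.

```bash
cat >> h.py <<'E'
GX=-.100
def shpose(edge,yaw,tilt,sg,gx=GX,dz=0.):
    M=R.from_euler("ZY",[yaw,tilt]).as_matrix()
    o=np.asarray(edge)-M@[.055,0,0]
    tcp=o+M@[gx,0,.036-.0188+dz]
    y=sg*M[:,1]; z=-M[:,2]
    return tcp,quat(np.column_stack([np.cross(y,z),y,z]))
E
python3 - <<'E'
from h import *
np.set_printoptions(precision=2,suppress=True)
c=bl(.055,0)
for sg in(1,-1):
    print(sg)
    for e,yw,t in (((c[0],c[1],.046),SY,0),((c[0],c[1],.15),SY,0),((.471,.09,.15),SY,0),((.471,.075,.1),SY,.35),((.471,.075,.072),SY,.7),((.471,.075,.07),SY,.8)):
        p,q=shpose(e,yw,t,sg); print(p,env.ik(p,q))
E
```

```text
1
[0.56 0.41 0.06] [-0.9   0.71  0.33  1.54 -0.26  0.94 -0.51]
[0.56 0.41 0.17] [-0.9   0.59  0.32  1.47 -0.2   1.11 -0.56]
[0.47 0.24 0.17] [-0.8   0.3   0.31  1.89 -0.11  0.96 -0.45]
[0.47 0.21 0.17] [-0.6   0.24  0.38  2.03 -0.57  0.88  0.11]
[0.47 0.18 0.19] [-0.38  0.3   0.44  2.09 -0.98  1.09  0.66]
[0.47 0.17 0.19] [-0.33  0.33  0.49  2.09 -1.06  1.19  0.78]
-1
[0.56 0.41 0.06] [-0.7   0.68  0.03  1.53 -0.02  0.93  2.46]
[0.56 0.41 0.17] [-0.71  0.57  0.03  1.46 -0.02  1.11  2.46]
[0.47 0.24 0.17] [-0.61  0.3   0.09  1.89 -0.03  0.96  2.62]
[0.47 0.21 0.17] [ 0.62  0.42 -1.08  1.99  0.07  0.8   2.69]
[0.47 0.18 0.19] [-0.87  0.49  1.09  2.1  -1.17  1.33 -2.32]
[0.47 0.17 0.19] [-0.66  0.44  0.9   2.1  -1.17  1.35 -2.28]
```

Run:
```python
from h import *
c=bl(.055,0)
p,q=shpose((c[0],c[1],.046),SY,0,1)
env.move_l((.53,.2,.3),v=.3)
env.move_l((p[0],p[1],.2),q,v=.25)
env.move_l((p[0],p[1],.11),v=.15)
print(env.move_l(p,v=.06,max_force=6)); s=st()
env.gripper_close(); st()
env.move_l(p+[0,0,.03],v=.05); st(); print(env.get_state()["torque"])
shot("scene","i_sc",(300,80,500,260),4)
```

```text
False
t 72.3 pos [0.5563 0.4151 0.0636] F [-0.3  0.  -0.5] w 0.0943
t 73.5 pos [0.5562 0.415  0.0632] F [ 1.2  0.1 -0.9] w 0.0175
t 74.2 pos [0.5559 0.415  0.093 ] F [-0.3 -0.2 -4.2] w 0.0180
[ 0.19754255  0.03484792 -0.00023467]
```

View pics/i_sc.png

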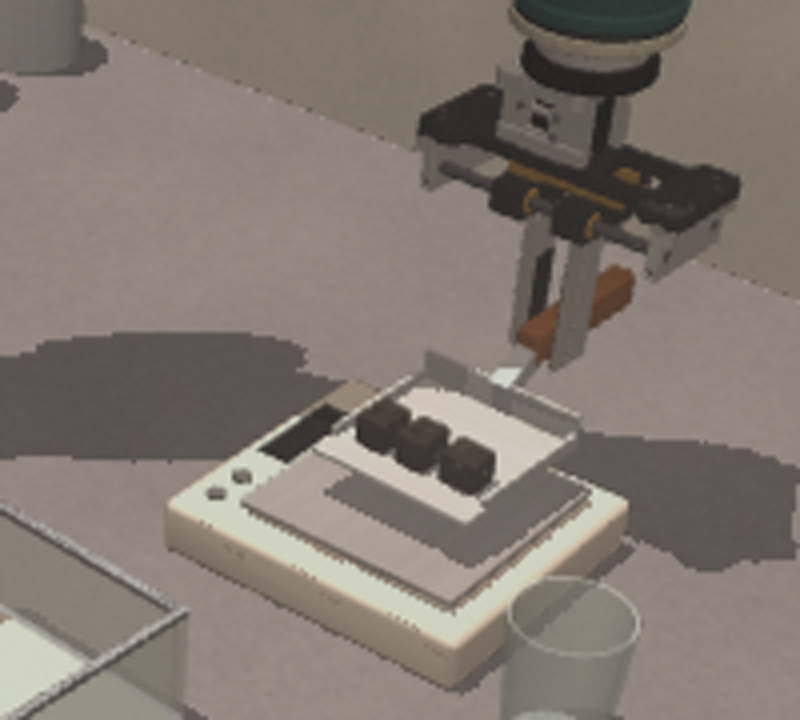

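Lifted, level, with the lumps in place. Moving to above the cell.

Run:
```python
from h import *
c=bl(.055,0)
p,q=shpose((c[0],c[1],.13),SY,0,1); env.move_l(p,q,v=.12)
p,q=shpose((.471,.10,.13),SY,0,1); env.move_l(p,q,v=.12)
p,q=shpose((.471,.075,.105),SY,.2,1); env.move_l(p,q,v=.08)
st()
shot("scene","j_sc",(200,80,440,280),3.3)
shot("top","j_top",(150,180,390,320),3.3)
```

```text
t 77.1 pos [0.4733 0.2234 0.1527] F [-0.2  0.3 -3.4] w 0.0180
```

View pics/j_sc.png

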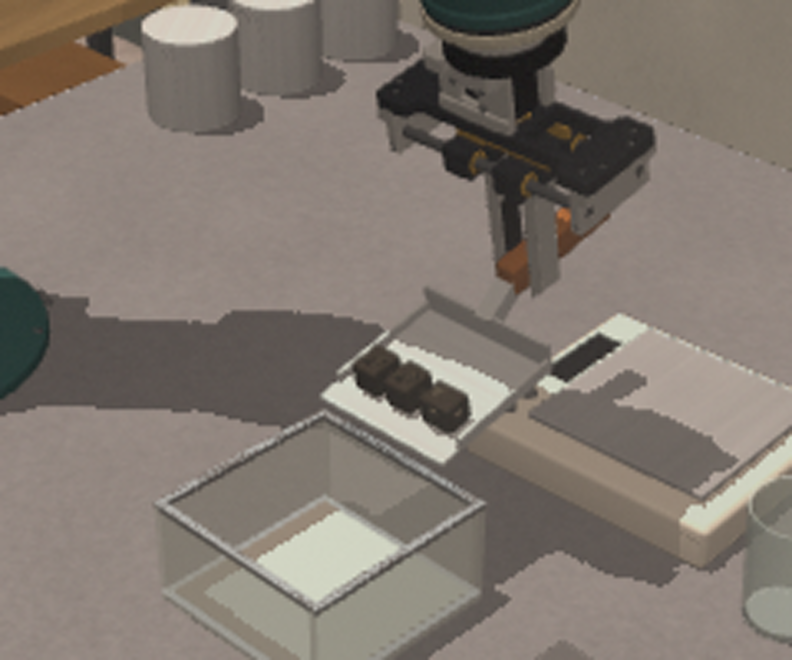

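View pics/j_top.png

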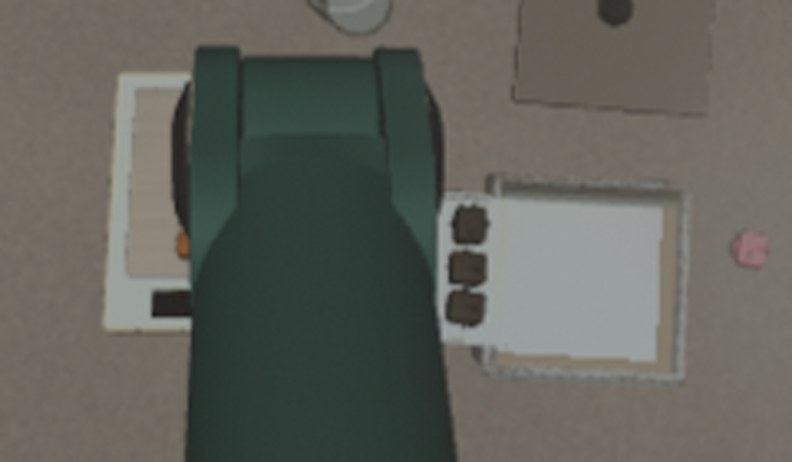

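Run:
```python
from h import *
im=cv2.imread("pics/j_top.png")
def P(n,p,o): return tuple(int(v) for v in (proj(n,p)-o)*3.3)
for n,f,o in(("top","j_top",(150,180)),("scene","j_sc",(200,80))):
    im=cv2.imread(f"pics/{f}.png")
    a=[P(n,(.471+s*.055,.075,.105),o) for s in(1,-1)]; cv2.line(im,a[0],a[1],(0,0,255),1)
    Rm=R.from_euler("z",-.03).as_matrix()
    for cx,cy,col in((.471,.018,(0,255,0)),):
        pts=[P(n,np.array([cx,cy,.08])+Rm@[sx*.075,sy*.075,0],o) for sx,sy in((1,1),(1,-1),(-1,-1),(-1,1))]
        cv2.polylines(im,[np.array(pts)],True,col,1)
    cv2.imwrite(f"pics/{f}_o.png",im[:, :] )
a=cv2.imread("pics/j_top_o.png")[150:400,380:720];b=cv2.imread("pics/j_sc_o.png")[260:620,130:580]
cv2.imwrite("pics/j_o1.png",cv2.resize(a,None,fx=2,fy=2));cv2.imwrite("pics/j_o2.png",cv2.resize(b,None,fx=1.6,fy=1.6))
```

```text
(no output)
```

View pics/j_o1.png

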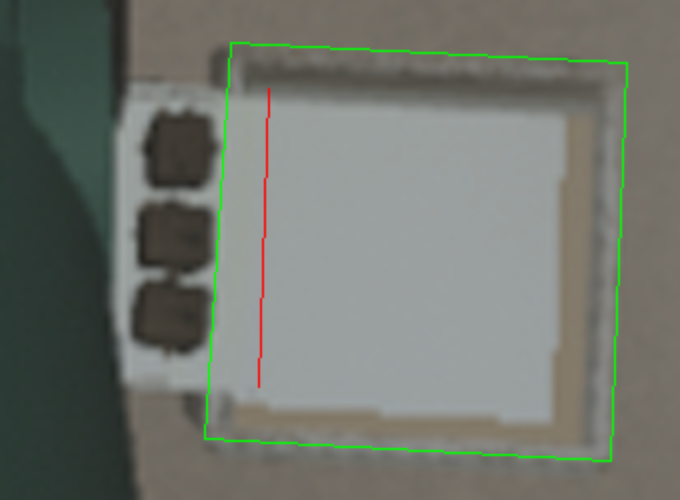

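View pics/j_o2.png

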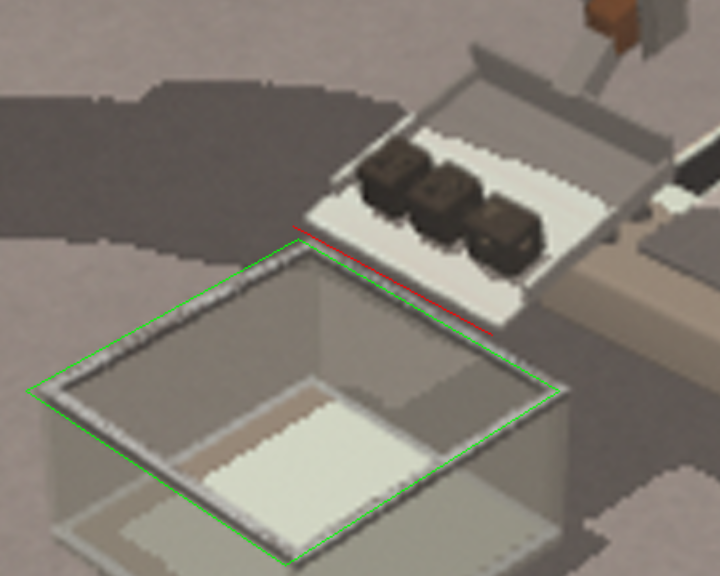

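The cell sits at about (0.470, 0.021). The shovel edge is roughly 4 mm short of the commanded point, and I'm allowing for that. I'll tilt, touch the rim, then steepen.

Run:
```python
from h import *
Y=.068; D=.0185; t=.4
p,q=shpose((.470,Y,.095-D*np.tan(t)),SY,t,1); env.move_l(p,q,v=.06)
e=.08-.004-D*np.tan(t)
p,q=shpose((.470,Y,e),SY,t,1); print(env.move_l(p,q,v=.02,max_force=3)); s=st()
print("z err", s["tool_pos"][2]-p[2], s["torque"])
shot("scene","k_sc",(200,80,440,280),3.3)
```

```text
True
t 78.4 pos [0.4716 0.204  0.147 ] F [-0.1 -0.   1.9] w 0.0183
z err 0.002656371101549898 [-0.61959293 -0.28993672 -0.01225645]
```

View pics/k_sc.png

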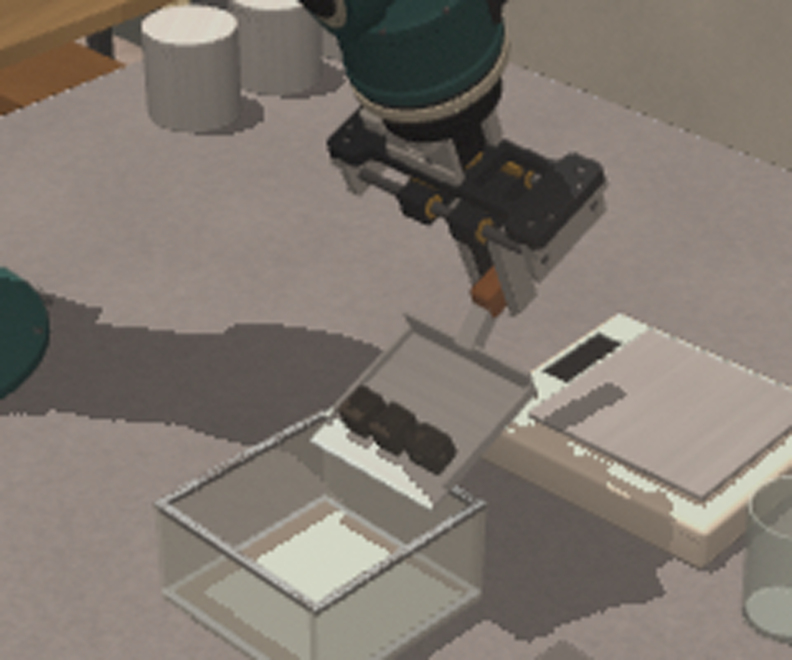

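Run:
```python
from h import *
Y=.068; D=.0185
for t in (.47,.54,.61,.68):
    p,q=shpose((.470,Y,.0785-D*np.tan(t)),SY,t,1); r=env.move_l(p,q,v=.03,max_force=15); s=st(); print(t,r)
    if r: break
env.pause(.3)
shot("scene","l_sc",(200,80,440,280),3.3)
```

```text
t 79.0 pos [0.4719 0.198  0.1544] F [-0.6 -1.5 -1.2] w 0.0177
0.47 False
t 79.4 pos [0.4717 0.1922 0.1616] F [ 0.3 -1.6 -1.2] w 0.0176
0.54 False
t 79.9 pos [0.4716 0.1853 0.1682] F [-0.3 -1.2 -2.8] w 0.0179
0.61 False
t 80.4 pos [0.4714 0.1779 0.1742] F [-0.1 -0.9 -1.5] w 0.0179
0.68 False
```

View pics/l_sc.png

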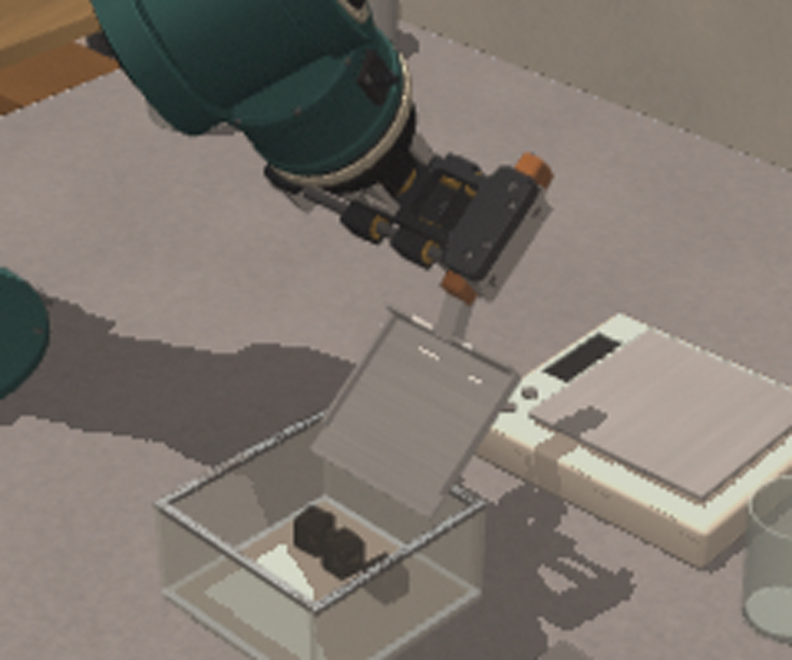

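The blade is empty. Lumps are in the cell at (315,530), (343,553) and (390,580, through the wall). Pressing the edge on the rim and holding.

Run:
```python
from h import *
Y=.068; D=.0185; t=.68
p,q=shpose((.470,Y,.0785-D*np.tan(t)),SY,t,1); st()
print(env.move_l(p-[0,0,.008],q,v=.02,max_force=6)); s=st(); 
env.pause(.5); st(); env.pause(.5); s=st(); print(s["torque"], s["tool_pos"]-p)
shot("scene","m_sc",(200,80,440,280),3.3)
for x in env.pinpoint("scene","lump0"): print(x["confidence"],x["xy"],onz("scene",x["xy"],.017))
shot("top","m_top",(280,210,400,310),6)
```

```text
t 80.7 pos [0.4715 0.178  0.1744] F [-0.6  0.1 -1.5] w 0.0178
False
t 81.3 pos [0.4716 0.1775 0.1662] F [ 0.8 -2.1 -0.9] w 0.0179
t 81.8 pos [0.4715 0.1777 0.1664] F [ 1.  -2.4 -1.5] w 0.0175
t 82.3 pos [0.4715 0.1777 0.1664] F [ 0.7 -2.2 -1.5] w 0.0176
[-1.4087509 -0.1725158 -0.1112883] [-3.12773205e-05 -1.30931725e-06 -8.02343491e-03]
0.83 [254.0, 406.9] [ 0.6935586  -0.30433007  0.017     ]
0.65 [306.7, 391.0] [ 0.73497547 -0.22252412  0.017     ]
0.53 [303.5, 250.4] [0.47089269 0.04345954 0.017     ]
0.47 [263.5, 293.7] [ 0.50780569 -0.11043262  0.017     ]
0.45 [292.2, 239.0] [0.42419269 0.05522679 0.017     ]
0.45 [173.1, 293.3] [ 0.37494643 -0.23338545  0.017     ]
```

View pics/m_sc.png

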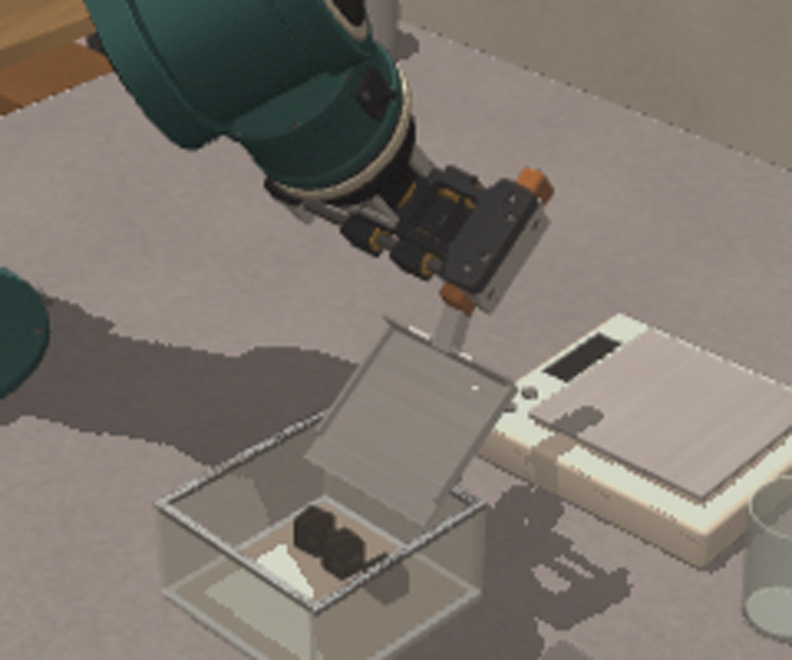

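View pics/m_top.png

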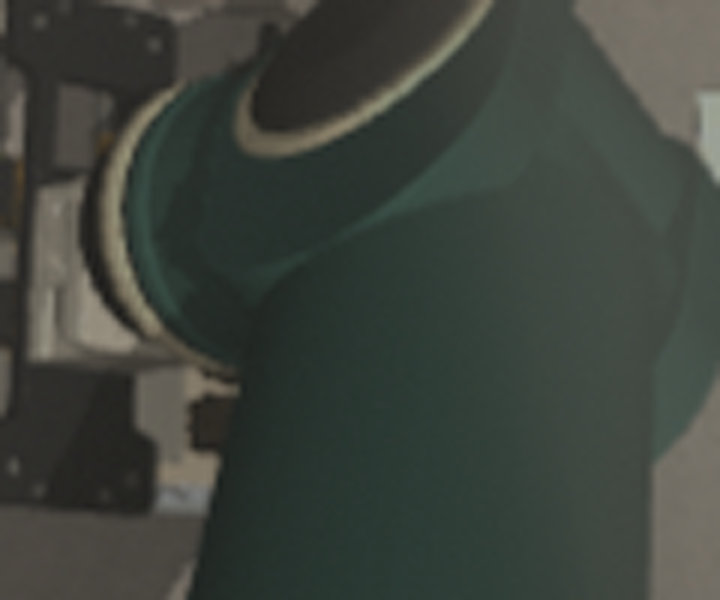

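Pressing shows Fy ≈ -2 N and a torque change of about 1.5 Nm. To be sure of the force, I'll press a little more along the blade's normal.

Run:
```python
from h import *
t=.68
s=env.get_state(); p=s["tool_pos"]; q=s["orientation"]
M=R.from_euler("ZY",[SY,t]).as_matrix()
for i in range(2):
    p=p-M[:,2]*.003
    print(env.move_l(p,q,v=.02)); s=st(); print(s["torque"])
    env.pause(.4); s=st(); print(s["torque"])
shot("scene","n_sc",(200,80,440,280),3.3)
```

```text
False
t 82.7 pos [0.4715 0.1799 0.1641] F [-0.3 -0.8  1. ] w 0.0178
[-0.77399124 -0.15049367 -0.04775283]
t 83.1 pos [0.4715 0.1796 0.164 ] F [ 0.5 -0.5  0. ] w 0.0177
[-0.75346586 -0.15657224 -0.00405643]
False
t 83.4 pos [0.4715 0.1816 0.1616] F [ 0.2 -0.1  0.9] w 0.0182
[-0.73410391 -0.13983023 -0.04129746]
t 83.8 pos [0.4716 0.1815 0.1617] F [ 0.7 -0.2  1.5] w 0.0178
[-0.80300288 -0.15009987 -0.0373053 ]
```

View pics/n_sc.png

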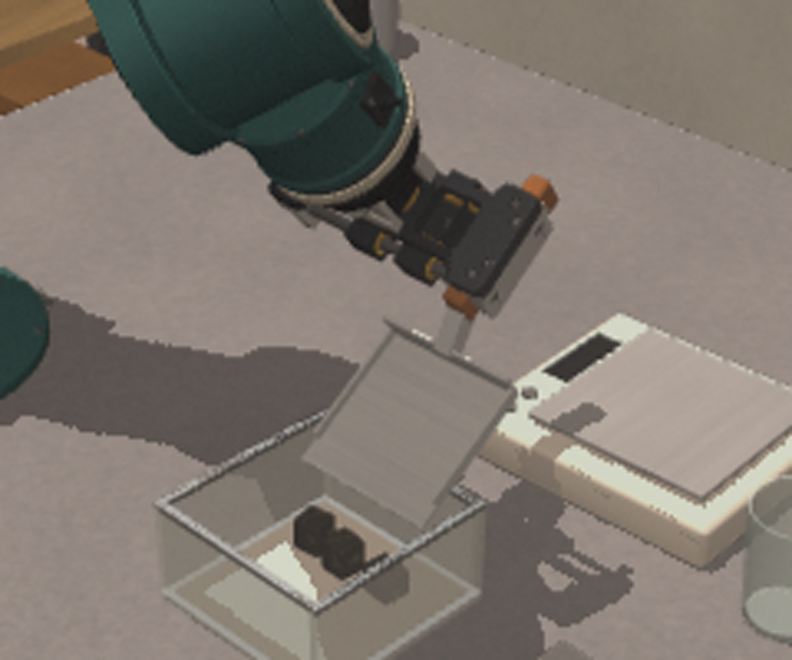

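Contact force is about 3.5 N (Fz from -2.2 to +1.5). Retract, level the shovel and check the cell.

Run:
```python
from h import *
s=env.get_state(); p=s["tool_pos"]
env.move_l(p+[0,.02,.06],s["orientation"],v=.08)
c=bl(.055,0)
p,q=shpose((.52,.16,.16),SY,0.05,1); env.move_l(p,q,v=.15)
p,q=shpose((c[0],c[1]-.01,.13),SY,0.05,1); env.move_l(p,q,v=.15); st()
shot("scene","o_sc",(200,60,480,270),2.85)
shot("top","o_top",(280,210,400,310),6)
```

```text
t 86.6 pos [0.5563 0.4029 0.1552] F [-0.6 -0.1 -2.9] w 0.0178
```

View pics/o_sc.png

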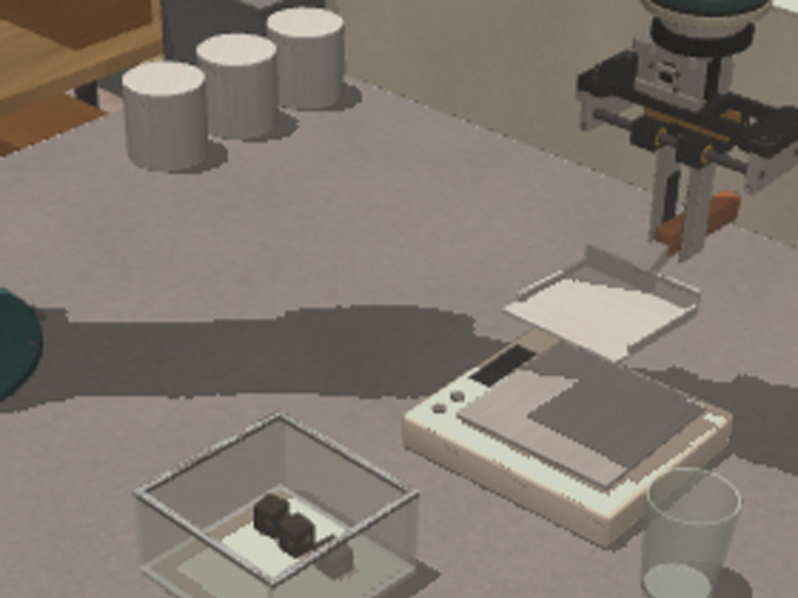

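View pics/o_top.png

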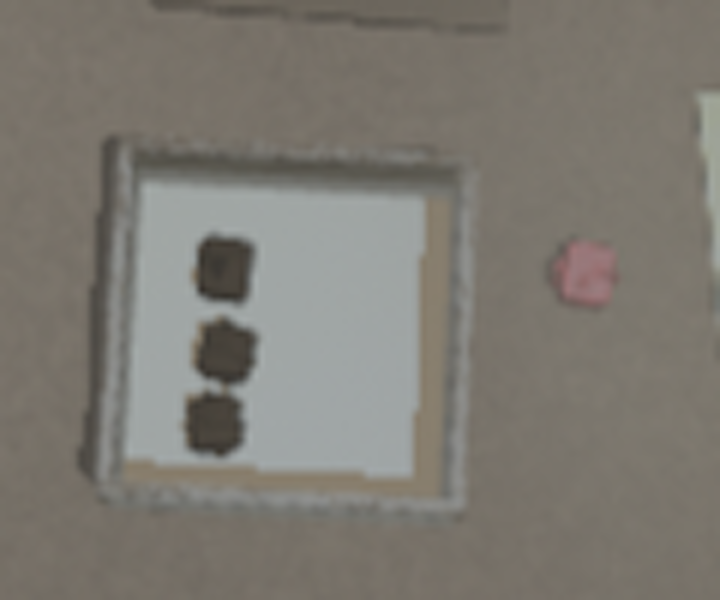

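All three lumps are in the cell, at (223,268), (226,350) and (214,424) in the top crop. Checking how far the shovel has turned in the grip.

Run:
```python
from h import *
s=env.get_state(); w=s["orientation"]; T=R.from_quat([w[1],w[2],w[3],w[0]]).as_matrix()
g=s["tool_pos"]-T[:,2]*.0188
obs=[(376.5,168.1),(418.2,186.3),(444.6,169.5)]
o2=[]
for t in (-.15,-.1,-.05,0,.05,.1):
    M=R.from_euler("ZY",[SY,t]).as_matrix(); o=g-M@[-.1,0,.036]
    P=[o+M@np.array(v) for v in((.055,-.055,.0),(.055,.055,0),(-.055,.055,0))]
    print(t,[np.round(proj("scene",x)-u,1) for x,u in zip(P,obs)])
shot("scene","p_sc",(360,90,470,200),7)
```

```text
-0.15 [array([-1.7, -4.4]), array([-3. , -3.9]), array([-1.5,  0.3])]
-0.1 [array([-1.7, -1.5]), array([-3.2, -0.9]), array([-1.3,  1. ])]
-0.05 [array([-1.6,  1.4]), array([-3.3,  2. ]), array([-1. ,  1.7])]
0 [array([-1.3,  4.1]), array([-3.2,  4.7]), array([-0.7,  2.3])]
0.05 [array([-1. ,  6.7]), array([-3.1,  7.3]), array([-0.4,  2.8])]
0.1 [array([-0.6,  9.1]), array([-2.8,  9.8]), array([-0.1,  3.3])]
```

View pics/p_sc.png

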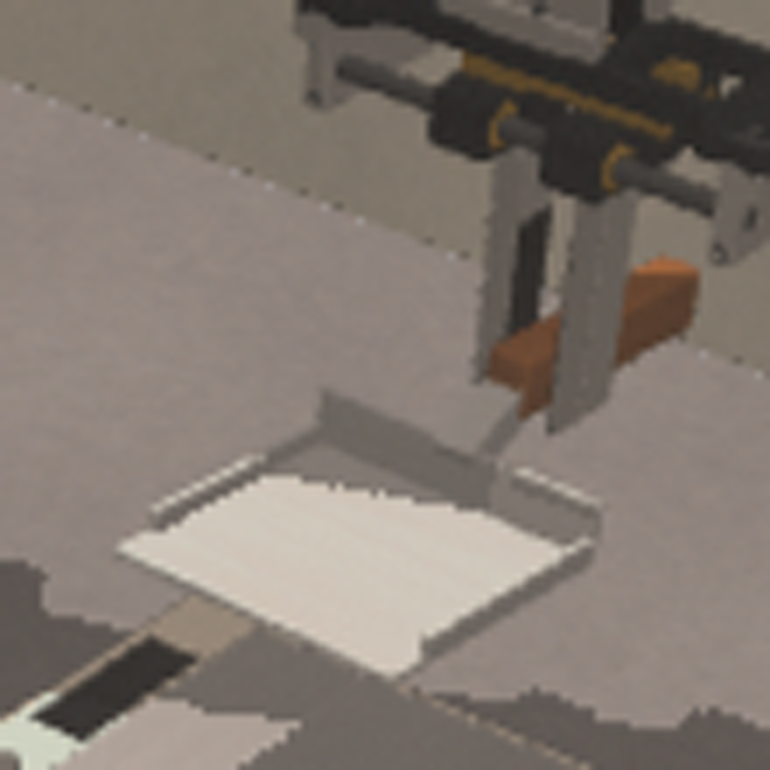

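The blade is about 0.08 rad nose-up, so I'll compensate and set it down near the pan's centre.

Run:
```python
from h import *
e=np.array([.549,.307])+[np.cos(SY)*.055,np.sin(SY)*.055]
p,q=shpose((e[0],e[1],.09),SY,.13,1); env.move_l(p,q,v=.1)
p,q=shpose((e[0],e[1],.041),SY,.13,1); print(env.move_l(p,q,v=.025,max_force=3)); s=st(); print(s["tool_pos"]-p)
shot("scene","q_sc",(330,100,470,250),4)
```

```text
False
t 89.3 pos [0.5504 0.4035 0.0783] F [ 0.4 -0.1 -2.4] w 0.0178
[8.09729360e-05 2.84841399e-05 1.32004423e-04]
```

View pics/q_sc.png

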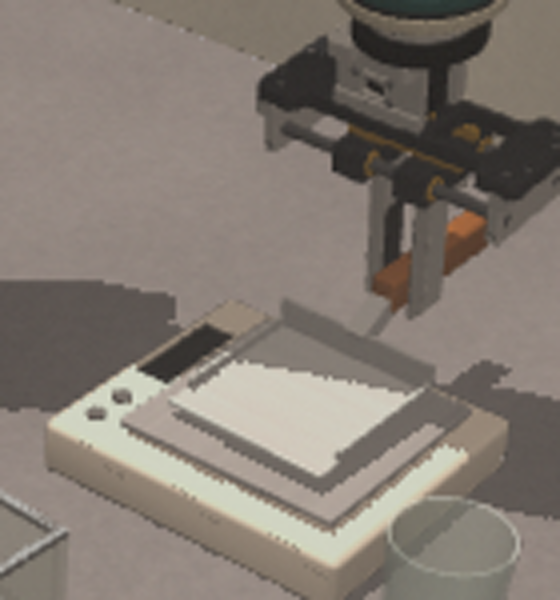

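Run:
```python
from h import *
s=env.get_state(); p=s["tool_pos"].copy()
print(env.move_l(p-[0,0,.020],s["orientation"],v=.02,max_force=3)); s=st()
shot("scene","r_sc",(330,100,470,250),4)
```

```text
True
t 90.0 pos [0.55   0.4036 0.0669] F [1.2 1.8 1.4] w 0.0180
```

View pics/r_sc.png

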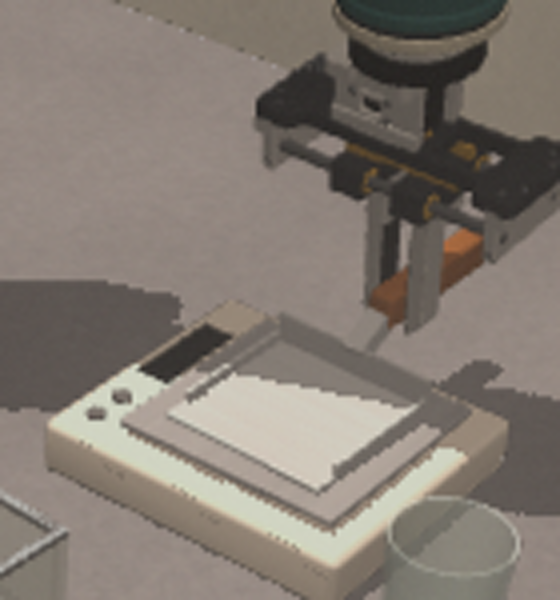

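Blade is essentially on the pan, so I'm releasing it and going for the cover.

Run:
```python
from h import *
s=env.get_state(); p=s["tool_pos"].copy()
env.move_l(p-[0,0,.0025],s["orientation"],v=.02)
env.release(); st()
env.move_l(p+[0,0,.15],s["orientation"],v=.2)
env.move_l((.52,.12,.33),down(0),v=.25)
shot("scene","s_sc",(200,120,480,330),2.85)
shot("top","s_top",(120,140,440,320),2.5)
for n in("top","scene"):
  for k,z in(("shovel",.046),("shovel_edge",.046),("shovel_grip",.082),("cover_knob",.033),("cover",.008)):
    for x in env.pinpoint(n,k)[:2]: print(n,k,round(x["confidence"],2),x["xy"],onz(n,x["xy"],z)[:2])
for o in lumps(z=.042): print(o)
```

```text
t 91.5 pos [0.55   0.4036 0.0645] F [0.4 0.3 1.1] w 0.0941
top shovel 0.64 [220.0, 235.0] [0.54242032 0.3001356 ]
top shovel_grip 0.64 [170.1, 230.5] [0.54398617 0.41765475]
top cover_knob 0.77 [337.4, 185.2] [ 0.68767969 -0.00108211]
top cover 0.58 [337.6, 184.3] [ 0.69818413 -0.00204895]
scene shovel 0.7 [402.0, 203.0] [0.54237684 0.30543085]
scene shovel_edge 0.77 [389.0, 212.9] [0.54449915 0.25201579]
scene shovel_grip 0.66 [430.5, 176.4] [0.5537677  0.39974462]
scene shovel_grip 0.65 [293.9, 240.5] [ 0.48974367 -0.00370547]
scene cover_knob 0.89 [374.9, 303.2] [0.69752785 0.00789279]
scene cover_knob 0.44 [301.3, 246.6] [0.47206522 0.03558395]
scene cover 0.68 [371.8, 313.8] [0.69682002 0.00173838]
(array([335.9, 182.1]), np.int32(87), array([692.8,   2.8]), array([25.7, 27.5]), 36.1)
```

View pics/s_sc.png

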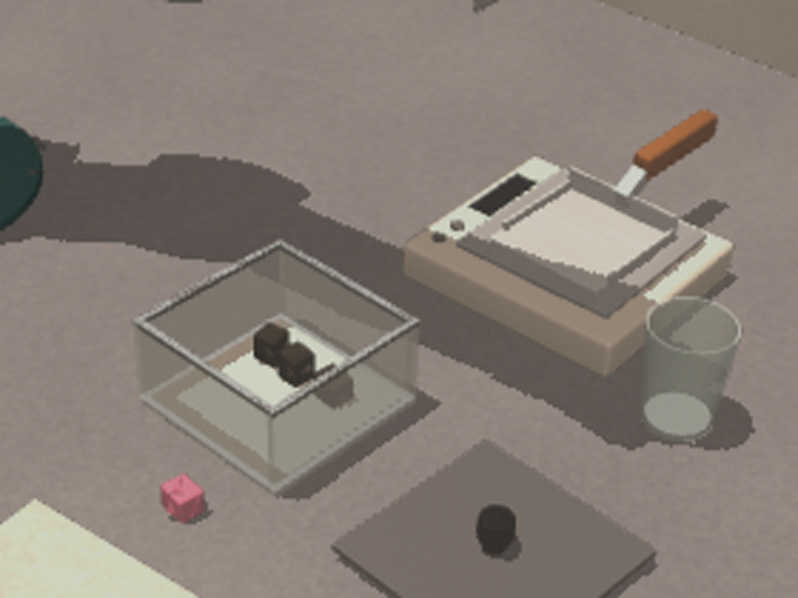

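View pics/s_top.png

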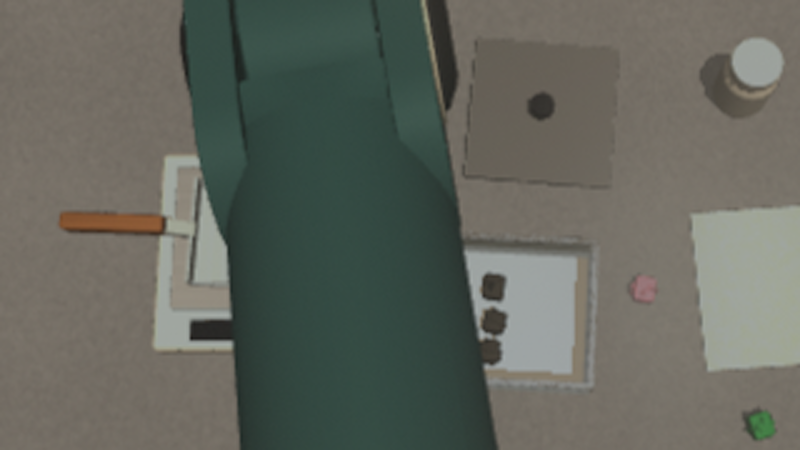

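Shovel is flat on the pan at about (0.543, 0.303). Now the cover, taken back along the same path.

Run:
```python
from h import *
q=down(0)
env.move_l((.6995,0,.2),q,v=.25); env.move_l((.6995,0,.05),v=.2)
print(env.move_l((.6995,0,.0185),v=.06,max_force=6)); st()
env.gripper_close(); st()
env.move_l((.6995,0,.22),v=.15)
env.move_l((.4720,.0175,.22),v=.18)
env.move_l((.4720,.0175,.130),v=.1); st()
shot("scene","t_sc",(200,130,400,310),4)
```

```text
False
t 97.2 pos [ 6.996e-01 -1.000e-04  1.850e-02] F [-0.3  0.   0.1] w 0.0942
t 98.3 pos [0.6995 0.     0.0185] F [ 0.5  0.6 -0.1] w 0.0255
t 102.2 pos [0.4723 0.0175 0.1305] F [ 0.6 -0.6 -1.6] w 0.0254
```

View pics/t_sc.png

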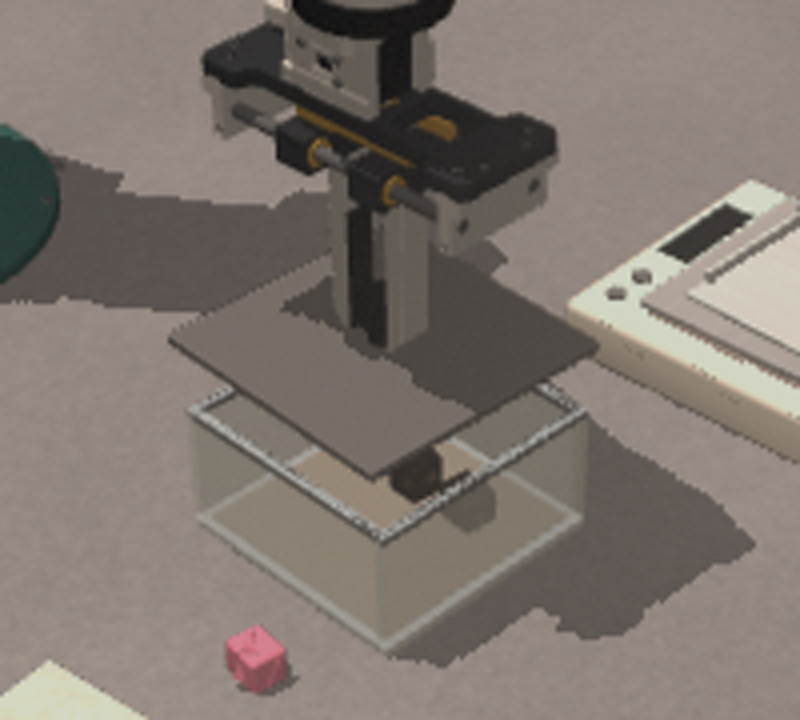

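Run:
```python
from h import *
env.move_l((.4715,.0182,.105),v=.06)
print(env.move_l((.4715,.0182,.088),v=.02,max_force=4)); st()
shot("scene","u_sc",(200,130,400,310),4)
```

```text
True
t 103.5 pos [0.4714 0.0182 0.0901] F [0.4 0.8 2.4] w 0.0253
```

View pics/u_sc.png

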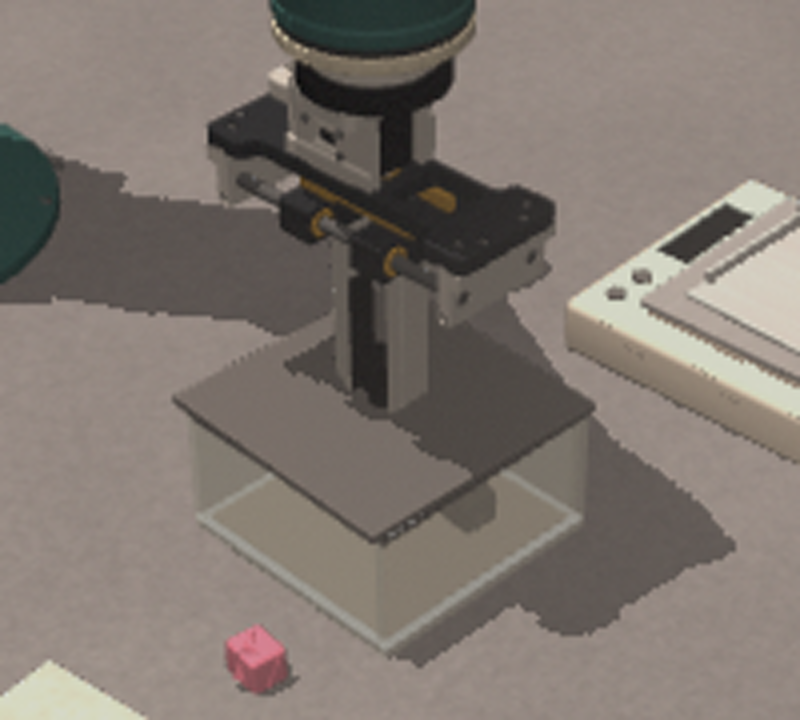

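Contact came at TCP z 0.090 (0.091 originally), so the cover is seated. Release, retreat and check.

Run:
```python
from h import *
env.release(); env.move_l((.4715,.0182,.25),v=.15)
env.move_l((.40,-.30,.35),v=.3); st()
shot("scene","v_sc",(200,130,480,340),2.85)
shot("top","v_top",(120,140,440,320),2.5)
for n in("top","scene"):
  for k,z in(("shovel",.046),("shovel_edge",.046),("cover_knob",.105),("cover",.08),("jar",0),("beaker",0)):
    for x in env.pinpoint(n,k)[:1]: print(n,k,round(x["confidence"],2),x["xy"],onz(n,x["xy"],z)[:2])
for n in ("top","scene"):
  for x in env.silhouettes(n,"cover")[:1]: print(rect(n,x["region"],.086))
```

```text
t 107.2 pos [ 0.4001 -0.2991  0.3496] F [-0.2 -0.5 -0.5] w 0.0939
top shovel 0.69 [222.1, 235.3] [0.54175773 0.29464515]
top shovel_edge 0.6 [239.9, 234.7] [0.54441794 0.24867647]
top cover_knob 0.85 [326.1, 266.6] [0.45918788 0.02375494]
top cover 0.9 [331.3, 261.5] [0.47541955 0.01124462]
top jar 0.87 [417.2, 177.2] [ 0.72608691 -0.22075913]
top beaker 0.88 [257.8, 179.8] [0.70867214 0.21775096]
scene shovel 0.64 [405.7, 201.7] [0.54553921 0.31590036]
scene shovel_edge 0.55 [385.0, 211.1] [0.53336029 0.25137168]
scene cover_knob 0.66 [299.6, 221.2] [0.47347015 0.03026537]
scene cover 0.59 [292.5, 232.9] [0.46762174 0.01439681]
scene jar 0.57 [307.8, 390.7] [ 0.72698156 -0.21157033]
scene beaker 0.77 [434.8, 264.9] [0.69993058 0.21880021]
((469.38922119140625, 19.42345428466797), (157.9999542236328, 157.96292114257812), 86.65647888183594)
((471.6715087890625, 20.766746520996094), (161.68959045410156, 163.06358337402344), 86.90582275390625)
```

View pics/v_sc.png

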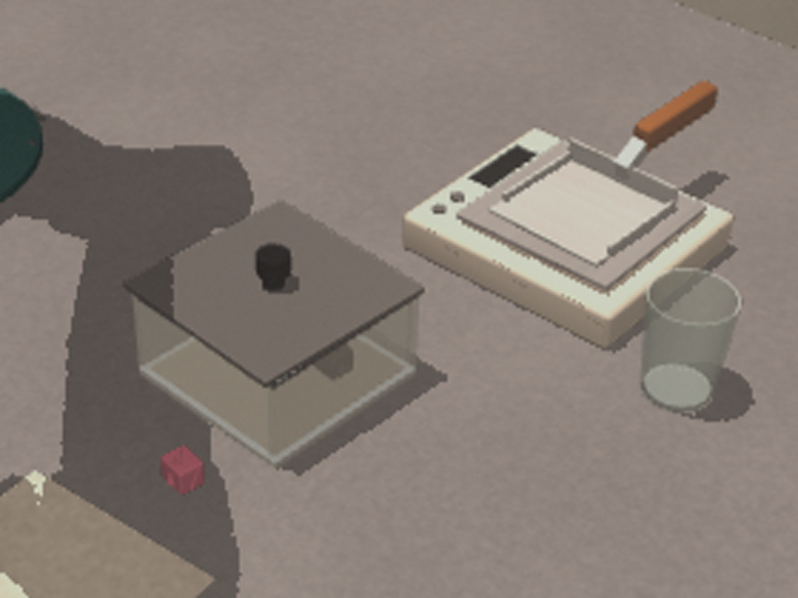

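View pics/v_top.png

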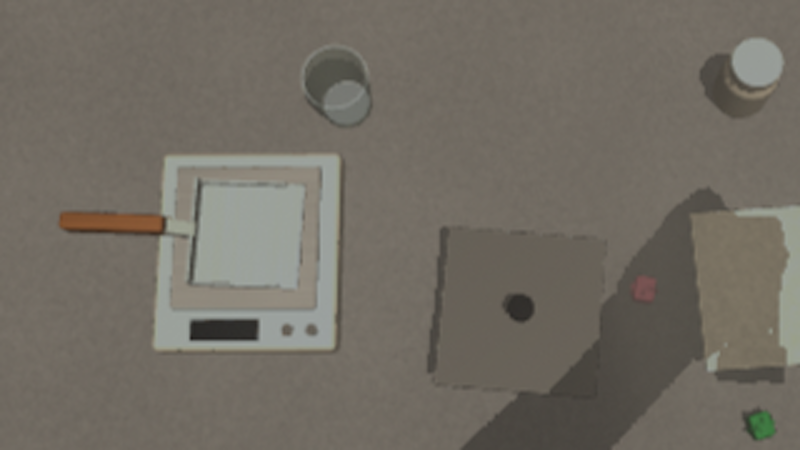

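The cover is seated and the shovel flat. A light strip shows under the front corner at (285,380), so I'll compare it with the initial picture.

Run:
```python
from h import *
a=cv2.imread("pics/a_scene.png")[195:300,235:360]; b=env.get_image("scene")[195:300,235:360,::-1]
cv2.imwrite("pics/w.png",cv2.resize(np.hstack([a,b]),None,fx=3.2,fy=3.2,interpolation=cv2.INTER_CUBIC))
```

```text
(no output)
```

View pics/w.png

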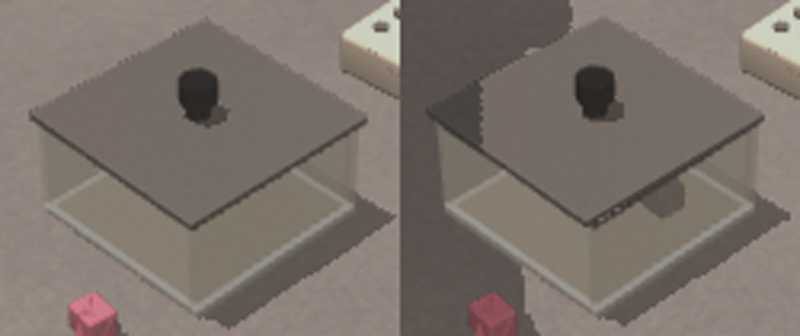

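Both views match within about 1 px (roughly 2 mm). That is a small sideways shift: an 8 mm perch on the rim would show as about 4–5 px. The stop height of 0.0901 m also matches the expected 0.0905 m. Handing in.

Run:
```python
from h import *
env.job_done(); st()
```

```text
the job is handed in; nothing more can be done
the job is handed in; nothing more can be done
```

I completed every step and handed the job in at about 107 s of the 210 s allowed. No verdict is reported, so the results below rest on my own checks.

**What I did:**
- Laid the cover flat on the bench.
- Picked the three dark lumps off the mat onto the shovel. The first grasp of the third lump closed on nothing because the lump had been knocked aside, so I located it again and picked it up.
- Tilted the shovel over the cell's rim until all three slid in, then held the edge pressed on the rim.
- Returned the empty shovel to the pan and put the cover back on.

**Last checks:**
- **Lumps:** all three were inside the cell in the top view before the cover went back on. One still shows through the cell wall.
- **Shovel:** it lies flat within about 10 mm of the pan's centre.
- **Cover:** its plate is at about 79.6 mm, worked out from where the arm stopped. The outline puts it within a few mm of the cell's centre, and it looks level.
- **Beaker and jar:** they look unmoved in the pictures, and the detector agrees to about 15 mm.

**What was less certain:**
- **Rim contact:** the shovel slipped about 0.14 rad in the grip while pressing. Tilt at that point was about 0.54 rad (0.436 needed), and I estimate the contact force at about 3.5 N (1 N needed) from the tool force reading.
- **Knob position:** the detector's points for the cover knob disagreed by 10–15 mm at the end. I relied on the cover outline and a comparison with the first picture instead; both showed only a 2 mm shift.

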